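# Unlock the gate valve with its key and push the gate shut

### The arm

A 7-joint arm with a two-finger parallel gripper is mounted at the origin on a cart in front of the work surface, level with it; the furniture and walls round the work are solid. World frame = base frame: x ahead of the robot, y to its left, z up, the work surface at z = 0. Lengths are in m, angles in rad, forces in N, time in s.
With the tool pointing down it reaches from about 0.4 to 0.85 m from the base axis. Payload 10.4 kg.
Tool frame: the origin (TCP) lies at the centre of the arm's flange, where the gripper is bolted on; the fingertips stand 173 mm ahead of it and the grasp point (between the pads) lies 155 mm ahead of it (ctrl.tips_ahead is the distance from the TCP to the fingertips, in m); z points along the fingers, y is the direction in which the jaws open and shut (so a half turn about z gives the same grasp; the last joint's range is limited). The gripper opens to 85 mm and grips with 20 to 120 N. Pads are 22 mm wide; open, the fingers measure 114 mm over their backs; the gripper's body (76 mm by 85 mm) begins 54 mm behind the grasp point. The pads swing forward as they close: fully open they stand 13 mm farther back than shut.
Start: joints at [1.172, 0.332, -0.065, 1.46, 0.022, 1.35, -0.088], TCP at [0.229, -0.581, 0.405] pointing down, gripper open.
Joint ranges: [-2.6, 2.6], [-0.5, 2.12], [-1.47, 1.34], [0.16, 2.42], [-1.27, 4.41], [0.06, 2.06], [-2.6, 2.6]. Speed limits (rad/s): [2.22, 2.22, 2.79, 2.79, 3.14, 3.14, 3.14].

### API

Orientations are given as [roll, pitch, yaw] about the fixed x, y, z axes, in that order (R = Rz(yaw) Ry(pitch) Rx(roll)).
In Python, from cell import ctrl gives the robot as it stands.
- The arm moves only by the shell command python3 -m pendant 'ROWS' [FORCE]. ROWS is JSON, one flat list of numbers, 5 for each row, row after row: the shift along the tool's x, y, z in m, then the turn about the tool's z in degrees, then the opening, from -1 (shut) to 1 (fully open). A call has 1 to 5 rows; each row shifts and turns the pose as measured when the row begins, along the tool's axes as they then stand; what a row does not reach is not made up. A row lasts 1/12 s, in which the tool goes at most 41.7 mm and 7.16 degrees, less where a joint would pass 70% of its speed; a pose out of reach is approached as far as the arm can. A call is refused whole if a number of a shift passes 0.0417 or a number of a turn 7.16, either way. A call with a gripper value outside its range is refused whole. The fingers move at their own pace and stop on an object; FORCE is the grip in N (left out, the last holds). Time passes only in rows, so rows that do not move let the fingers close. It gives the time, the measured TCP pose, the force and the opening at its end, in the units of the state.
- ctrl.state(): the state, without advancing time (a new reading comes with each control period).
- ctrl.snapshot(name): name is "scene" or "side" or "wrist"; returns a dict with "pixels" (420x560x3 uint8, red, green, blue), "z_map" (420x560 float32, m along the optical axis (not along the pixel's ray), 0 where there is no reading), "fx", "fy", "cx", "cy" (pixels), "world_from_camera" (4x4, takes a point from camera to world coordinates). Camera axes: x right, y down, z forward; pixel columns grow to the right and rows downward; lengths in m; the calibration is good to about 2 mm. A picture is of the moment at which its call begins.
- ctrl.job_done(): hands the job in, once; it reports no verdict.
Trained networks look in a picture, given as the dict that the camera call returned (one of the last four; its "shot" number tells which), for a name from the list of things; names that differ only in an ending like _2 or _b are one class to them, and where a whole thing is asked for, a point or a joint stands for the part that bears it (a point fixed in the world has none). Each returns a list of dicts, best first, with "score" (0 to 1); they miss things now and then, are a little off and sometimes report something else, mostly with a low value. They report only what shows in the picture. A call takes as long as a camera call.
- ctrl.cut_out(picture, thing): "mask" (420x560 bool, what is visible of it) and "rect" ([left, top, width, height] in pixels, round what is visible of it).
- ctrl.landmark_of(picture, thing): "pixel" ([column, row] in pixels: a listed point, or the origin of a listed thing).
The state is a dict: "time": time; "qpos": joint angles; "qvel": joint speeds; "joint_efforts": joint torques, N m; "tcp_pos": TCP position; "orientation": TCP orientation; "force": force on the tool from outside, world axes, zero at the start; "torque": the same for the moment, N m; "opening": opening from 0.0 (shut) to 1.0 (fully open).
Only numpy, scipy, OpenCV 4.12 (cv2) and the standard library are available. Lean on these libraries where they do the work, as an engineer would, in place of code of your own. Each camera call takes 0.05 s, during which the arm holds its last target.

### The job

Close the keyed gate valve that lies on the bench. Take the round-headed key out of the parking block, push it fully home into the keyway of the valve's lock and then turn it anticlockwise, seen from above, a quarter turn to its stop, so that the locking bar swings clear of the stem; then push the valve's upright black handle all the way in. Leave the key turned and fully home in the lock, the square-headed key in its slot and the feedthrough flange between them undisturbed.

Things in the scene. Friction and masses are not known exactly. Their poses are not given: they have to be found in the camera images.
- round_key: the valve's key, plain steel, upright in one slot of the parking block. Origin: underside of its shoulder bar (10x27x6 mm). Above: disc head 40 mm across, 10 mm thick (own x), 11 mm hole, centre 24 mm and top 44 mm over the origin. Below: flat blade to 26 mm under the origin, 16 mm wide (own y), 6 mm thick (own x), wedge tip. z up. Same either way round
- square_key: the other key, not to be used: plain steel, same build with a square 34 x 34 x 10 mm head and a 19 mm wide blade, upright in the other slot of the parking block; origin at the underside of its shoulder bar
- key_block: grey parking block, fixed, 46 x 125 x 34 mm on a 6 mm dark foot plate 66 x 145 mm; top at z = 40 mm. Two slots 7.5 mm (own x) by 20.5 mm (own y), 30 mm deep, at 31 mm either side of its middle along its own y; a parked key's shoulder rests on the top. Origin at the centre of its underside
- gate_valve: gate valve on a grey 215 x 155 mm bench plate, fixed. Own x: the way the handle is pushed; the stem comes out at the -x end. Origin on the table, 20 mm in -x from the middle of the round port (flange 70 mm across, top at z = 66 mm). Lock axis 123.5 mm along -x and 70 mm along +y of it: round steel housing 46 mm across, top at z = 62 mm
- keyway (a point): centre of the keyway's mouth on the brass plug's face (plug 32 mm across, face at z = 64 mm, level). The keyway is a slot 19 mm long (own y) by 7.6 mm wide (own x), 28 mm deep; with the key fully home the key's origin is at this point. The axes turn with the plug
- lock_plug (a joint): turn of the lock plug, rad: near 0 locked (steel locking bar lies across in front of the stem's collar), 1.57 at the stop, bar swung clear; grows anticlockwise seen from above
- handle_face (a point): point on the face of the upright handle that is to be pushed, 95 mm above the table, on the stem's line; the handle is black, 24 mm wide (30 mm at the top), 12 mm thick, its top at z = 109 mm. Push along own +x
- gate_slide (a joint): travel of the handle and gate, m: 0 drawn out, port open; 0.048 fully in, port closed. Friction some 3 N
- feedthrough: bystander: loose steel feedthrough, a flat flange 70 mm across and 13 mm thick on the table with a thin upright pin in its middle, 59 mm high in all; origin at the centre of its underside

How it is judged:
On the way, in this order (a step that is already met when the one before it is completed fails the run):
1. the round-headed key stands fully home in the keyway (z of round_key in the frame of keyway below 0.005 m and horizontal distance between round_key and keyway below 0.005 m and angle between the y axis of round_key and the y axis of keyway, either way round below 0.25 rad), for 0.1 s.
2. the key has turned the lock a quarter turn anticlockwise, to its stop (value of joint lock_plug above 1.4 rad and z of round_key in the frame of keyway below 0.006 m and horizontal distance between round_key and keyway below 0.005 m), for 0.1 s.
3. the handle is pushed all the way in (value of joint gate_slide above 0.044 m), for 0.1 s.
At the end, for the whole second after the job is handed in: the handle is in to within 4 mm of its 48 mm travel; the lock is turned anticlockwise beyond 1.4 rad of 1.57; the round-headed key stands upright, at rest and fully home (within 6 mm of its seat, within 5 mm of the keyway's middle); the square-headed key is still in its slot (moved less than 15 mm) (all of step 2 and value of joint gate_slide above 0.044 m and angle between the y axis of round_key and the y axis of keyway, either way round below 0.25 rad and angle between round_key's own z axis and vertical below 0.15 rad and linear speed of round_key below 0.02 m/s and distance of square_key from where it was at the start of the episode below 0.015 m); the robot touches nothing.
It fails at once if the square-headed key is taken out of its slot (distance of square_key from where it was at the start of the episode above 0.025 m).
It fails at once if the feedthrough flange standing between is pushed more than 30 mm or knocked over (distance of feedthrough from where it was at the start of the episode above 0.03 m or angle between feedthrough's own z axis and vertical above 0.4 rad).
It also fails if it takes over 48 s, if anything falls off the work surface, if the arm or the gripper's body presses on something with over 40 N, if the wrist force passes 120 N, or if a joint passes its speed limit or range.

## Working session

There is one attempt and no reset: what is moved stays moved. The work goes in short steps, Python scripts to look and compute and a shell command to move; the robot and the scene stay as the last step left them, time stands still between calls to the robot, and variables do not carry over. Pictures are saved under pics/ and viewed, and the job is handed in when it is done.

```bash
ls; mkdir -p pics
cat > h.py <<'E'
import numpy as np, cv2
from cell import ctrl
def save(p,name):
    cv2.imwrite('pics/'+name+'.png', p['pixels'][:,:,::-1])
def pt(p,u,v,z):
    c=np.array([(u-p['cx'])/p['fx']*z,(v-p['cy'])/p['fy']*z,z,1]); return (p['world_from_camera']@c)[:3]
def cloud(p):
    v,u=np.mgrid[:420,:560]; z=p['z_map']
    c=np.stack([(u-p['cx'])/p['fx']*z,(v-p['cy'])/p['fy']*z,z,np.ones_like(z)],-1)
    w=(c@p['world_from_camera'].T)[...,:3]; w[z==0]=np.nan; return w
def ray(p,u,v,h):
    M=p['world_from_camera']; d=M[:3,:3]@np.array([(u-p['cx'])/p['fx'],(v-p['cy'])/p['fy'],1]); o=M[:3,3]
    return o+d*(h-o[2])/d[2]
E
python3 - <<'E'
from h import *
print(ctrl.state())
for n in ['scene','side','wrist']:
    p=ctrl.snapshot(n); save(p,n+'0'); print(n,p['world_from_camera'].round(3).tolist(),p['fx'])
    for t in ['round_key','square_key','key_block','gate_valve','keyway','handle_face','feedthrough']:
        r=ctrl.landmark_of(p,t)
        for q in r[:2]: 
            print(n,t,round(q['score'],2),np.round(q['pixel'],1))
E
```

```text
pics
{'time': 0.0, 'qpos': array([ 1.17240311,  0.33287839, -0.06468241,  1.46095369,  0.02160425,
        1.34991361, -0.08849219]), 'qvel': array([ 1.10492373e-03, -1.13131772e-03,  3.83948615e-04,  4.73454312e-05,
        2.89537256e-06,  4.33812754e-04,  7.60527579e-04]), 'joint_efforts': array([-7.45618854e-04, -6.25442004e+01,  4.85270773e-02, -3.91608739e+01,
        1.60478085e-02,  9.83662700e-03,  2.17802506e-05]), 'tcp_pos': array([ 0.2293283 , -0.58126297,  0.40390573]), 'orientation': array([-3.14013726e+00,  7.85250066e-05,  3.75806639e-01]), 'force': array([-0.05178686, -0.15412503,  0.29957602]), 'torque': array([0.0019007 , 0.02654031, 0.00571974]), 'opening': 1.0021704098479356}
scene [[-0.649, -0.579, 0.494, 0.026], [-0.761, 0.477, -0.44, 0.466], [0.019, -0.661, -0.75, 0.855], [0.0, 0.0, 0.0, 1.0]] 473.844784389382
scene round_key 0.52 [366.3 209. ]
scene square_key 0.74 [391.6 206.4]
scene key_block 0.89 [376.6 220.5]
scene gate_valve 0.81 [187.9 275.6]
scene keyway 0.52 [207.6 308.2]
scene handle_face 0.7 [387.9 204.1]
scene handle_face 0.68 [237.6 285.2]
scene feedthrough 0.71 [290.1 243.2]
side [[0.998, -0.043, 0.038, 0.481], [-0.056, -0.554, 0.831, -0.695], [-0.015, -0.831, -0.556, 0.587], [0.0, 0.0, 0.0, 1.0]] 379.4041958829314
side round_key 0.56 [270.8 305. ]
side square_key 0.75 [257.4 331.7]
side key_block 0.79 [264.5 330.9]
side gate_valve 0.64 [317.4 204.2]
side keyway 0.49 [269.1 179. ]
side handle_face 0.69 [264.2 183.2]
side feedthrough 0.6 [291.5 252.2]
wrist [[0.368, -0.887, -0.279, 0.301], [-0.93, -0.351, -0.11, -0.553], [0.0, 0.3, -0.954, 0.373], [0.0, 0.0, 0.0, 1.0]] 364.1484649736986
```

View pics/scene0.png

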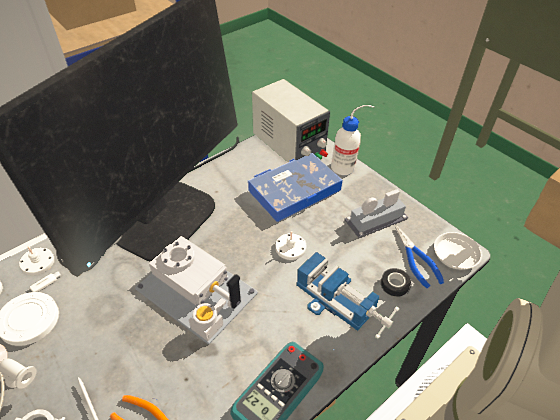

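View pics/side0.png

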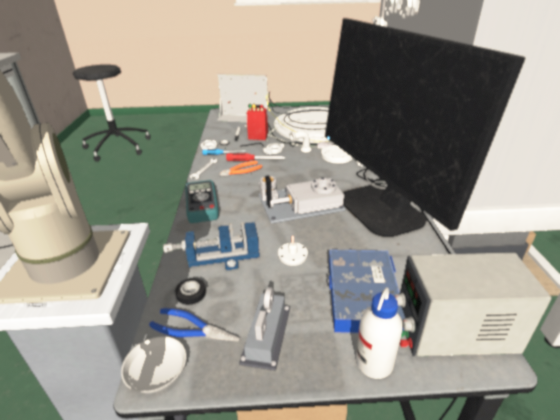

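View pics/wrist0.png

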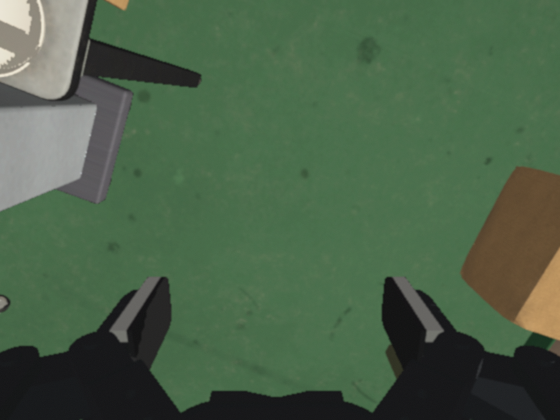

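The scene view shows the key block near (376,218), feedthrough (290,245), valve around (190,275) with lock at (206,313) and handle at (236,292). The wrist view shows only the floor. Next I localise these with depth.

Run:
```python
from h import *
for n in ['scene','side']:
    p=ctrl.snapshot(n); W=cloud(p)
    np.savez(n+'.npz',W=W,px=p['pixels'],M=p['world_from_camera'],k=[p['fx'],p['fy'],p['cx'],p['cy']])
    for t,h in [('round_key',.04),('square_key',.04),('key_block',0),('gate_valve',0),('keyway',.064),('handle_face',.095),('feedthrough',0)]:
        r=ctrl.landmark_of(p,t)
        for q in r[:2]:
            print(n,t,round(q['score'],2),ray(p,*q['pixel'],h).round(4))
        for q in ctrl.cut_out(p,t)[:2]:
            w=W[q['mask']]; w=w[~np.isnan(w[:,0])]
            if len(w): print('   cut',round(q['score'],2),len(w),q['rect'],np.median(w,0).round(3),w.min(0).round(3),w.max(0).round(3))
    x,y=(345,180) if n=='scene' else (225,270)
    crop=p['pixels'][y:y+100,x:x+75,::-1]
    cv2.imwrite(f'pics/{n}_keys.png',cv2.resize(crop,None,fx=6,fy=6,interpolation=2))
    x,y=(130,230) if n=='scene' else (250,160)
    crop=p['pixels'][y:y+120,x:x+140,::-1]
    cv2.imwrite(f'pics/{n}_valve.png',cv2.resize(crop,None,fx=5,fy=5,interpolation=2))
```

```text
scene round_key 0.69 [ 0.4707 -0.1983  0.04  ]
scene round_key 0.28 [0.5023 0.1605 0.04  ]
   cut 0.45 196 [361.7, 196.2, 15.8, 17.0] [ 0.467 -0.193  0.065] [ 0.461 -0.28  -0.004] [ 0.513 -0.175  0.084]
scene square_key 0.74 [ 0.4497 -0.2565  0.04  ]
   cut 0.48 208 [384.5, 189.3, 14.8, 17.1] [ 0.452 -0.254  0.062] [ 0.445 -0.351 -0.005] [ 0.509 -0.236  0.081]
scene key_block 0.87 [ 0.4625 -0.2235  0.    ]
   cut 0.82 1308 [342.5, 199.1, 68.0, 40.2] [ 0.448 -0.205  0.026] [ 0.413 -0.313 -0.004] [ 0.508 -0.148  0.043]
scene gate_valve 0.72 [ 0.6097  0.2207 -0.    ]
   cut 0.68 6922 [134.8, 237.8, 124.2, 108.5] [0.552 0.24  0.036] [ 0.446  0.131 -0.005] [0.699 0.326 0.111]
scene keyway 0.77 [0.4759 0.2609 0.064 ]
   cut 0.62 294 [195.7, 297.9, 30.3, 20.9] [0.481 0.255 0.061] [0.461 0.204 0.022] [0.497 0.277 0.066]
   cut 0.37 6896 [136.5, 239.6, 118.5, 102.7] [0.553 0.24  0.036] [ 0.447  0.134 -0.005] [0.695 0.324 0.111]
scene handle_face 0.66 [0.4676 0.1784 0.095 ]
   cut 0.64 517 [214.5, 274.1, 23.6, 32.0] [0.474 0.195 0.048] [ 0.468  0.133 -0.005] [0.551 0.207 0.111]
scene feedthrou
[... 693 characters left out ...]
09 -0.154  0.08 ]
side gate_valve 0.6 [0.6078 0.2037 0.    ]
   cut 0.98 2867 [259.1, 174.1, 86.8, 48.5] [0.562 0.183 0.035] [ 0.451  0.124 -0.003] [0.694 0.361 0.11 ]
side keyway 0.39 [0.4828 0.2743 0.064 ]
side keyway 0.28 [ 0.4684 -0.2216  0.064 ]
   cut 0.62 15 [270.9, 189.9, 6.5, 7.7] [0.489 0.211 0.034] [0.486 0.204 0.032] [0.495 0.222 0.037]
side handle_face 0.68 [0.4672 0.1836 0.095 ]
side handle_face 0.38 [0.5874 0.0608 0.095 ]
   cut 0.73 264 [266.2, 176.1, 22.5, 34.5] [0.481 0.18  0.04 ] [0.469 0.172 0.006] [0.533 0.246 0.11 ]
side feedthrough 0.94 [ 0.5265 -0.0022  0.    ]
   cut 0.94 572 [276.8, 237.6, 28.1, 29.2] [ 0.526 -0.016  0.012] [ 0.491 -0.044 -0.002] [0.562 0.048 0.043]
```

View pics/scene_keys.png

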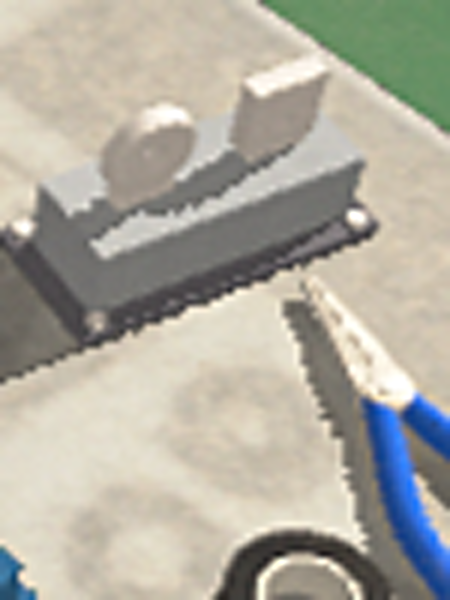

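View pics/scene_valve.png

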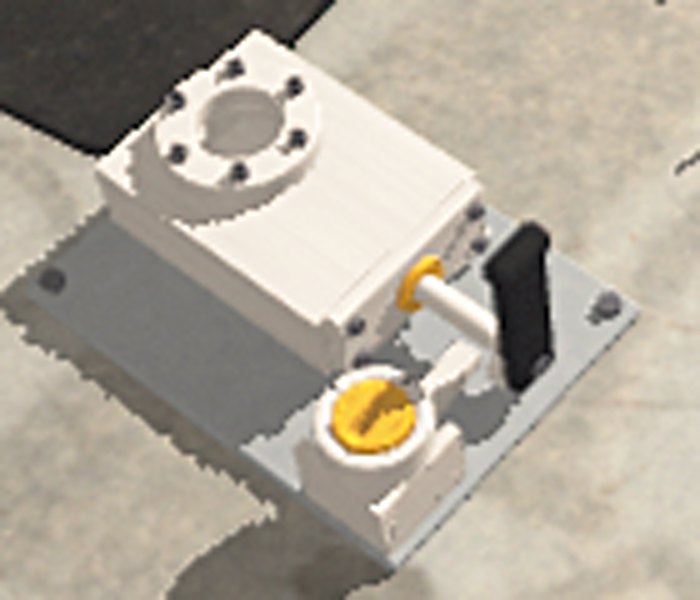

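View pics/side_valve.png

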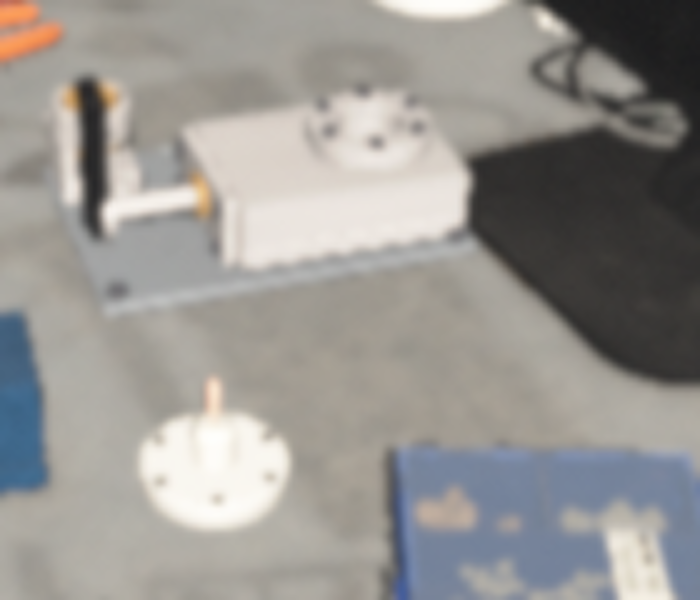

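Run:
```python
from h import *
# heads: fit plane/line of points z>0.046 in block region; 
for n in ['scene','side']:
    W=np.load(n+'.npz')['W'].reshape(-1,3)
    m=(W[:,2]>.047)&(W[:,2]<.09)&(abs(W[:,0]-.46)<.06)&(abs(W[:,1]+.225)<.08)
    P=W[m]
    for c in [(.471,-.196),(.450,-.255)]:
        q=P[np.hypot(P[:,0]-c[0],P[:,1]-c[1])<.027]
        if len(q)>10:
            mu=q.mean(0);u,s,vt=np.linalg.svd(q[:,:2]-mu[:2],full_matrices=False);d=vt[0]
            t=(q[:,:2]-mu[:2])@d
            print(n,len(q),mu.round(4),np.degrees(np.arctan2(d[1],d[0])).round(1),'ext',t.min(),t.max(),'th',np.ptp((q[:,:2]-mu[:2])@vt[1]),'zmax',q[:,2].max())
    # block top
    m=(abs(W[:,2]-.040)<.0025)&(abs(W[:,0]-.46)<.07)&(abs(W[:,1]+.225)<.1)
    r=cv2.minAreaRect((W[m][:,:2]*1000).astype(np.float32)); print('block',m.sum(),r)
    m=(abs(W[:,2]-.064)<.004)&(np.hypot(W[:,0]-.478,W[:,1]-.265)<.03)
    q=W[m]; print('lock',m.sum(),q.mean(0),q.min(0),q.max(0))
    m=(abs(W[:,2]-.066)<.003)&(np.hypot(W[:,0]-.62,W[:,1]-.21)<.06)
    q=W[m]; print('port',m.sum(),q.mean(0),(q.min(0)+q.max(0))/2,np.ptp(q,axis=0))
    m=(W[:,2]>.07)&(W[:,2]<.112)&(np.hypot(W[:,0]-.47,W[:,1]-.18)<.03)
    q=W[m]; print('handle',m.sum(),q.mean(0),q.min(0),q.max(0), cv2.minAreaRect((q[:,:2]*1000).astype(np.float32)))
    m=(abs(W[:,2]-.013)<.003)&(np.hypot(W[:,0]-.53,W[:,1]-0)<.05)
    q=W[m]; print('ft',cv2.minEnclosingCircle((q[:,:2]*1000).astype(np.float32)))
```

```text
scene 168 [ 0.4673 -0.1928  0.0671] 72.4 ext -0.021416620025107816 0.018104682464842495 th 0.012686133991500374 zmax 0.08434968814060406
scene 168 [ 0.4531 -0.2531  0.066 ] 73.2 ext -0.02107099201763273 0.018285049117475385 th 0.014903034977401947 zmax 0.08066335593590002
block 349 ((461.7282409667969, -225.30430603027344), (125.6945571899414, 47.93319320678711), 75.41722869873047)
lock 289 [0.47559776 0.26174276 0.06215186] [0.45283189 0.23918062 0.06000027] [0.49866772 0.28338682 0.06643092]
port 59 [0.62981797 0.22573158 0.06455637] [0.63043057 0.22415684 0.06532229] [0.05756225 0.06380148 0.00435376]
handle 188 [0.47293408 0.19157035 0.09573259] [0.46782286 0.17635979 0.07006558] [0.48275987 0.20457198 0.11081347] ((475.0016174316406, 190.12994384765625), (12.859567642211914, 28.7607364654541), 8.01649284362793)
ft ((527.0419311523438, -4.475193977355957), 35.426326751708984)
side 169 [ 0.4698 -0.2058  0.0714] -110.5 ext -0.025396967935354283 0.012989892489750972 th 0.012282471223493841 zmax 0.0844840884371526
side 234 [ 0.4553 -0.2645  0.0691] -107.8 ext -0.022208694447679776 0.013267399379848124 th 0.011920018707840423 zmax 0.08150153665821402
block 1029 ((462.4681701660156, -229.443359375), (127.02070617675781, 46.84431076049805), 76.42024230957031)
lock 45 [0.47644067 0.25636253 0.06228224] [0.45409922 0.23641481 0.06008965] [0.49702295 0.2760839  0.06520951]
port 27 [0.63200499 0.21615365 0.06496772] [0.63128158 0.22040148 0.06510577] [0.05763225 0.06234481 0.00400577]
handle 86 [0.47610536 0.18006757 0.09410587] [0.46883534 0.17176202 0.07025106] [0.48498728 0.19954901 0.11005097] ((475.3372497558594, 185.4564666748047), (12.261279106140137, 30.318958282470703), 18.75603675842285)
ft ((528.2041015625, -8.320426940917969), 35.73215866088867)
```

```bash
cat > plan.py <<'E'
import sys
from h import *
# usage: plan.py x y z yawdeg [maxstep]
def plan(x,y,z,yaw,mx=.04,n=8):
    s=ctrl.state(); p=s['tcp_pos'].copy(); a=s['orientation'][2]
    print('t %.2f'%s['time'],'tcp',p.round(4),'rpy',np.degrees(s['orientation']).round(2),'F',s['force'].round(1),'T',s['torque'].round(2),'op %.3f'%s['opening'],'q7 %.2f'%s['qpos'][6])
    T=np.array([x,y,z])
    for i in range(n):
        d=T-p; L=np.linalg.norm(d); st=d*min(1,mx/max(L,1e-9))
        dy=(np.radians(yaw)-a+np.pi)%(2*np.pi)-np.pi; t=np.clip(dy,-np.radians(7),np.radians(7))
        c,sn=np.cos(a),np.sin(a)
        print([round(float(v),4) for v in (c*st[0]+sn*st[1], sn*st[0]-c*st[1], -st[2])], round(float(-np.degrees(t)),2))
        p=p+st; a+=t
        if L<mx and abs(dy)<np.radians(7): break
if __name__=='__main__': plan(*map(float,sys.argv[1:5]),*(map(float,sys.argv[5:6])),n=12)
E
python3 plan.py .445 -.205 .36 75.5
python3 - <<'E'
from h import *
d=np.load('scene.npz');p=dict(world_from_camera=d['M'],fx=d['k'][0],fy=d['k'][1],cx=d['k'][2],cy=d['k'][3])
x,y=185,290
cv2.imwrite('pics/lockzoom.png',cv2.resize(d['px'][y:y+50,x:x+60,::-1],None,fx=12,fy=12,interpolation=1))
a=ray(p,202,316,.064);b=ray(p,212,308,.064);print(a,b,np.degrees(np.arctan2(*(b-a)[1::-1])))
E
```

```text
t 2.70 tcp [ 0.2294 -0.5814  0.4047] rpy [179.99  -0.    21.53] F [ 0.6 -0.4  0.3] T [-0.   -0.08 -0.01] op 1.001 q7 -0.09
[0.0311, -0.0249, 0.0041] -7.0
[0.0339, -0.0209, 0.0041] -7.0
[0.0362, -0.0166, 0.0041] -7.0
[0.0379, -0.0121, 0.0041] -7.0
[0.0391, -0.0074, 0.0041] -7.0
[0.0397, -0.0025, 0.0041] -7.0
[0.0397, 0.0023, 0.0041] -7.0
[0.0391, 0.0071, 0.0041] -4.97
[0.0384, 0.0105, 0.0041] -0.0
[0.0384, 0.0105, 0.0041] -0.0
[0.0346, 0.0095, 0.0037] -0.0
[0.47096169 0.26859592 0.064     ] [0.47330951 0.24400102 0.064     ] -84.54710223729407
```

View pics/lockzoom.png

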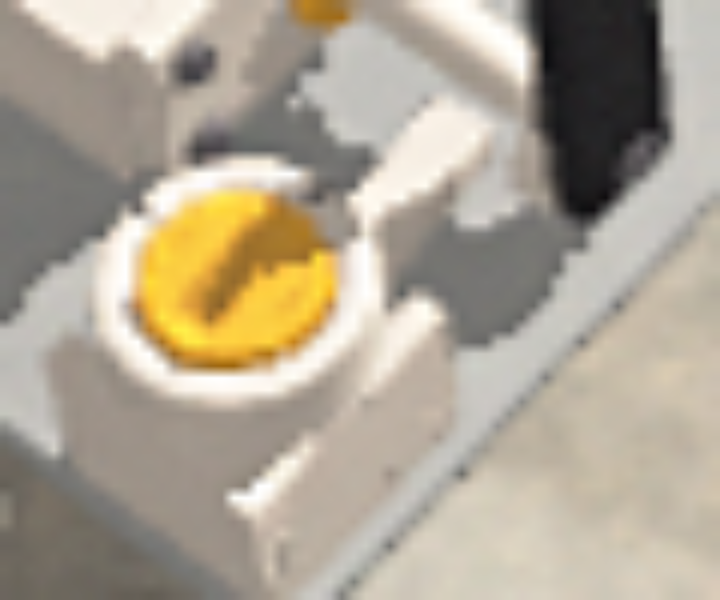

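The lock zoom shows the slot running from about (205,315) to (275,225), i.e. towards the locking bar. That puts its world direction near 97°.

```bash
python3 -m pendant '[0.031,-0.025,0.004,-7,1, 0.034,-0.021,0.004,-7,1, 0.036,-0.017,0.004,-7,1, 0.038,-0.012,0.004,-7,1, 0.039,-0.007,0.004,-7,1]' 40; python3 plan.py .445 -.205 .36 75.5
```

```text
time: 3.12
tcp_pos: [0.3243, -0.4095, 0.3829]
orientation: [3.142, 0.006, 0.99]
force: [0.7, -0.5, 0.2]
opening: 1.001
t 3.12 tcp [ 0.3243 -0.4095  0.3829] rpy [180.     0.32  56.7 ] F [ 0.7 -0.5  0.2] T [-0.02 -0.07  0.01] op 1.001 q7 0.20
[0.0398, -0.0019, 0.0038] -7.0
[0.0397, 0.003, 0.0038] -7.0
[0.039, 0.0078, 0.0038] -4.8
[0.0383, 0.011, 0.0038] -0.0
[0.0383, 0.011, 0.0038] -0.0
[0.0369, 0.0106, 0.0037] -0.0
```

```bash
python3 -m pendant '[0.04,-0.002,0.004,-7,1, 0.04,0.003,0.004,-7,1, 0.039,0.008,0.004,-4.8,1, 0.038,0.011,0.004,0,1, 0.038,0.011,0.004,0,1]'; python3 -m pendant '[0.03,0.009,0.003,0,1, 0,0,0,0,1]';  python3 plan.py .445 -.205 .36 75.5
python3 - <<'E'
from h import *
p=ctrl.snapshot('wrist');save(p,'w1');W=cloud(p);np.savez('w1.npz',W=W)
for t,h in [('round_key',.04),('square_key',.04),('key_block',0.)]:
    for q in ctrl.landmark_of(p,t)[:2]: print(t,q['score'],q['pixel'],ray(p,*q['pixel'],h).round(4))
    for q in ctrl.cut_out(p,t)[:1]:
        w=W[q['mask']];w=w[w[:,2]>.05] if t!='key_block' else w[abs(w[:,2]-.04)<.003]
        if len(w): print('  cut',q['rect'],len(w),w.mean(0).round(4),cv2.minAreaRect((w[:,:2]*1000).astype(np.float32)),np.nanmax(w[:,2]))
E
```

```text
time: 3.53
tcp_pos: [0.4265, -0.2289, 0.3621]
orientation: [3.141, 0.008, 1.337]
force: [0.8, -0.4, -1.0]
opening: 1.0
time: 3.7
tcp_pos: [0.4457, -0.1925, 0.3589]
orientation: [3.139, 0.007, 1.347]
force: [-0.3, 0.7, -0.3]
opening: 1.001
t 3.70 tcp [ 0.4457 -0.1925  0.3589] rpy [179.86   0.38  77.2 ] F [-0.3  0.7 -0.3] T [ 0.02  0.05 -0.01] op 1.001 q7 0.05
[-0.0123, 0.002, -0.0011] 1.7
round_key 0.57 [302.9, 188.6] [ 0.4689 -0.1936  0.04  ]
  cut [298.3, 172.6, 20.0, 54.4] 839 [ 0.4713 -0.1938  0.0767] ((471.583984375, -196.69468688964844), (38.33320999145508, 10.08147144317627), 76.26073455810547) 0.08481464907005606
square_key 0.86 [303.6, 261.1] [ 0.4567 -0.2571  0.04  ]
  cut [296.8, 246.0, 17.8, 57.5] 800 [ 0.4571 -0.2535  0.0734] ((456.68402099609375, -257.7696838378906), (34.87565231323242, 10.228660583496094), 75.8809585571289) 0.08058457946023362
key_block 0.96 [300.6, 215.6] [ 0.4624 -0.2295  0.    ]
  cut [267.5, 136.8, 76.3, 156.4] 6014 [ 0.465  -0.2213  0.0395] ((464.1284484863281, -228.14639282226562), (125.94164276123047, 46.20973205566406), 76.36730194091797) 0.041946548199670974
```

View pics/w1.png

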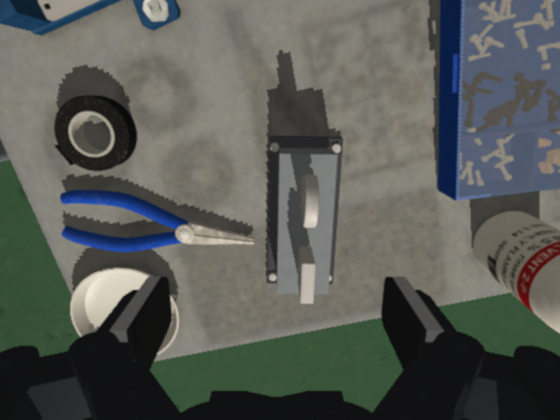

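The wrist view shows the round key at (311,200) and the square key at (307,280). The round key measures (0.4715, -0.197) with yaw 76.2°, which agrees with the block geometry.

```bash
python3 -m pendant '[0,0,0.0,1,1]'; python3 plan.py .4715 -.197 .26 76.2
```

```text
time: 4.13
tcp_pos: [0.4423, -0.201, 0.359]
orientation: [3.14, 0.009, 1.317]
force: [-0.6, 0.1, -0.5]
opening: 1.005
t 4.13 tcp [ 0.4423 -0.201   0.359 ] rpy [179.9    0.49  75.47] F [-0.6  0.1 -0.5] T [-0.02  0.02  0.01] op 1.005 q7 0.04
[0.0043, 0.0106, 0.0383] -0.73
[0.0042, 0.0106, 0.0383] -0.0
[0.0024, 0.0062, 0.0223] -0.0
```

```bash
python3 -m pendant '[0.008,0.023,0.02,-0.7,0.6, 0,0.003,0.03,0,0.6, 0,0,0.03,0,0.6, 0,0,0.015,0,0.6, 0,0,0,0,0.6]'; python3 plan.py .4715 -.197 .221 76.2
```

```text
time: 4.55
tcp_pos: [0.4699, -0.2055, 0.2629]
orientation: [3.134, 0.011, 1.315]
force: [-1.0, 1.0, -0.4]
opening: 0.799
t 4.55 tcp [ 0.4699 -0.2055  0.2629] rpy [179.55   0.65  75.37] F [-1.   1.  -0.4] T [0.   0.03 0.02] op 0.799 q7 -0.05
[0.0081, -0.0006, 0.0392] -0.83
[0.0006, -0.0, 0.0027] -0.0
```

```bash
sed -i "s/^    T=np/    from scipy.spatial.transform import Rotation as Ro\n    print('grasp pt',(p+.155*Ro.from_euler('xyz',s['orientation']).as_matrix()[:,2]).round(4))\n    T=np/" plan.py
python3 -m pendant '[0.008,-0.001,0.0,-0.8,0.6, 0,0,0,0,0.6]'; python3 plan.py .4715 -.197 .221 76.2
```

```text
time: 4.72
tcp_pos: [0.4707, -0.1979, 0.263]
orientation: [3.135, 0.011, 1.327]
force: [0.8, 0.7, 0.8]
opening: 0.798
t 4.72 tcp [ 0.4707 -0.1979  0.263 ] rpy [179.64   0.63  76.06] F [0.8 0.7 0.8] T [ 0.01 -0.02 -0.01] op 0.798 q7 -0.05
grasp pt [ 0.4712 -0.1998  0.108 ]
[0.0011, 0.0006, 0.04] -0.14
[0.0001, 0.0, 0.002] -0.0
```

```bash
python3 -m pendant '[0.003,0,0.02,0,0.6, 0,0,0.018,0,0.6, 0,0,0.004,0,0.6, 0,0,0,0,0.6]'; python3 plan.py .4715 -.197 .221 76.2
python3 - <<'E'
from h import *
p=ctrl.snapshot('wrist');save(p,'w2')
E
```

```text
time: 5.05
tcp_pos: [0.4737, -0.1961, 0.2261]
orientation: [3.126, 0.014, 1.326]
force: [0.6, 0.3, 1.5]
opening: 0.804
t 5.05 tcp [ 0.4737 -0.1961  0.2261] rpy [179.11   0.78  76.  ] F [0.6 0.3 1.5] T [ 0.02  0.02 -0.  ] op 0.804 q7 -0.09
grasp pt [ 0.4755 -0.1987  0.0711]
[-0.0014, -0.0019, 0.0051] -0.2
```

View pics/w2.png

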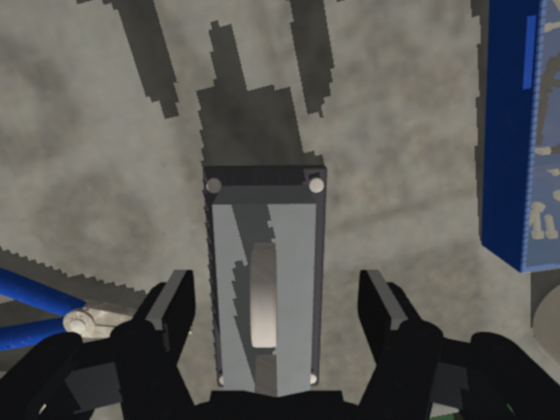

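The key (263,295) sits left of the jaws' middle (277). I shift about 4 mm, go 5 mm lower, then close.

```bash
python3 -m pendant '[0.001,-0.004,0.005,0,0.6, 0,0,0,0,0.6]' 50; python3 plan.py .4715 -.197 .221 76.2
```

```text
time: 5.27
tcp_pos: [0.4707, -0.1945, 0.2235]
orientation: [3.123, 0.015, 1.326]
force: [-0.9, 0.0, 0.1]
opening: 0.801
t 5.27 tcp [ 0.4707 -0.1945  0.2235] rpy [178.91   0.83  75.96] F [-0.9  0.   0.1] T [ 0.01  0.03 -0.06] op 0.801 q7 -0.09
grasp pt [ 0.473  -0.1974  0.0685]
[-0.0022, 0.0014, 0.0025] -0.24
```

```bash
python3 -m pendant '[0,-0.0015,0.002,0,0, 0,0,0,0,-0.6, 0,0,0,0,-1, 0,0,0,0,-1, 0,0,0,0,-1]' 50; python3 -m pendant '[0,0,0,0,-1, 0,0,0,0,-1]'; python3 plan.py .4715 -.197 .221 76.2
```

```text
time: 5.68
tcp_pos: [0.4692, -0.1944, 0.2235]
orientation: [3.121, 0.016, 1.325]
force: [-10.6, 4.4, 12.8]
opening: 0.112
time: 5.85
tcp_pos: [0.469, -0.1943, 0.2236]
orientation: [3.122, 0.016, 1.325]
force: [-0.3, 0.4, 0.2]
opening: 0.109
t 5.85 tcp [ 0.469  -0.1943  0.2236] rpy [178.86   0.91  75.94] F [-0.3  0.4  0.2] T [ 0.05  0.04 -0.02] op 0.109 q7 -0.09
grasp pt [ 0.4714 -0.1974  0.0687]
[-0.002, 0.0031, 0.0026] -0.26
```

```bash
python3 -m pendant '[0,0,-0.01,0,-1, 0,0,-0.03,0,-1, 0,0,-0.04,0,-1, 0,0,-0.04,0,-1, 0,0,-0.02,0,-1]' 70;  python3 plan.py .45 .2 .36 97
python3 - <<'E'
from h import *
p=ctrl.snapshot('side');save(p,'s3');p=ctrl.snapshot('wrist');save(p,'w3')
im=[cv2.imread('pics/'+n+'3.png') for n in 'sw']
cv2.imwrite('pics/c3.png',cv2.resize(np.hstack(im),(800,300)))
E
```

```text
time: 6.27
tcp_pos: [0.4658, -0.1907, 0.3662]
orientation: [3.128, 0.012, 1.327]
force: [0.9, -0.2, -0.5]
opening: 0.099
t 6.27 tcp [ 0.4658 -0.1907  0.3662] rpy [179.24   0.66  76.05] F [ 0.9 -0.2 -0.5] T [ 0.01 -0.08  0.  ] op 0.099 q7 -0.00
grasp pt [ 0.4674 -0.193   0.2112]
[0.0384, -0.0112, 0.0006] -7.0
[0.0395, -0.0064, 0.0006] -7.0
[0.04, -0.0016, 0.0006] -6.95
[0.0399, 0.0033, 0.0006] -0.0
[0.0399, 0.0033, 0.0006] -0.0
[0.0399, 0.0033, 0.0006] -0.0
[0.0399, 0.0033, 0.0006] -0.0
[0.0399, 0.0033, 0.0006] -0.0
[0.0399, 0.0033, 0.0006] -0.0
[0.031, 0.0025, 0.0005] -0.0
```

View pics/c3.png

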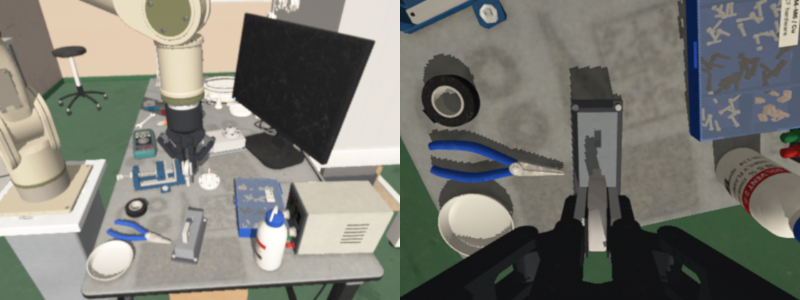

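Left panel (side view): the key hangs in the gripper. Right panel (wrist view): the round key is between the jaws at (598,225) and the square key is still in the block. Next I move towards the lock.

```bash
python3 -m pendant '[0.038,-0.011,0,-7,-1, 0.04,-0.005,0,-7,-1, 0.04,0,0,-7,-1, 0.04,0.004,0,0,-1, 0.04,0.004,0,0,-1]';  python3 plan.py .472 .195 .36 97
```

```text
time: 6.78
tcp_pos: [0.4613, 0.0067, 0.3626]
orientation: [3.13, 0.021, 1.695]
force: [1.8, 0.1, -1.1]
opening: 0.105
t 6.78 tcp [0.4613 0.0067 0.3626] rpy [179.33   1.21  97.11] F [ 1.8  0.1 -1.1] T [-0.01 -0.03  0.04] op 0.105 q7 -0.02
grasp pt [0.4635 0.0037 0.2077]
[0.0393, 0.0072, 0.0006] 0.11
[0.0394, 0.0071, 0.0006] -0.0
[0.0394, 0.0071, 0.0006] -0.0
[0.0394, 0.0071, 0.0006] -0.0
[0.0282, 0.0051, 0.0004] -0.0
```

```bash
python3 -m pendant '[0.038,0.006,0,0,-1, 0.038,0.006,0,0,-1, 0.038,0.006,0,0,-1, 0.038,0.006,0,0,-1, 0.015,0.003,0,0,-1]'; python3 -m pendant '[0,0,0,0,-1, 0,0,0,0,-1]'; python3 plan.py .472 .195 .36 97
cat > look.py <<'E'
from h import *
import sys
p=ctrl.snapshot('wrist');save(p,sys.argv[1]);W=cloud(p);np.savez(sys.argv[1]+'.npz',W=W,px=p['pixels'],M=p['world_from_camera'],k=[p['fx'],p['fy'],p['cx'],p['cy']])
for t,h in [('keyway',.064),('handle_face',.095),('round_key',.2)]:
    for q in ctrl.landmark_of(p,t)[:2]: print(t,round(q['score'],2),q['pixel'],ray(p,*q['pixel'],h).round(4))
E
python3 look.py w4
```

```text
time: 7.2
tcp_pos: [0.4628, 0.1884, 0.3584]
orientation: [3.13, 0.021, 1.7]
force: [0.1, -0.1, -0.8]
opening: 0.107
time: 7.37
tcp_pos: [0.4613, 0.1932, 0.3576]
orientation: [3.131, 0.018, 1.708]
force: [0.3, 0.2, -1.0]
opening: 0.104
t 7.37 tcp [0.4613 0.1932 0.3576] rpy [179.42   1.06  97.88] F [ 0.3  0.2 -1. ] T [ 0.04 -0.05  0.  ] op 0.104 q7 -0.47
grasp pt [0.4632 0.1906 0.2026]
[0.0003, 0.0109, -0.0024] 0.88
keyway 0.58 [305.0, 109.9] [0.4758 0.2589 0.064 ]
handle_face 0.61 [284.0, 223.5] [0.471  0.1854 0.095 ]
round_key 0.75 [273.0, 268.9] [0.4606 0.2048 0.2   ]
```

View pics/w4.png

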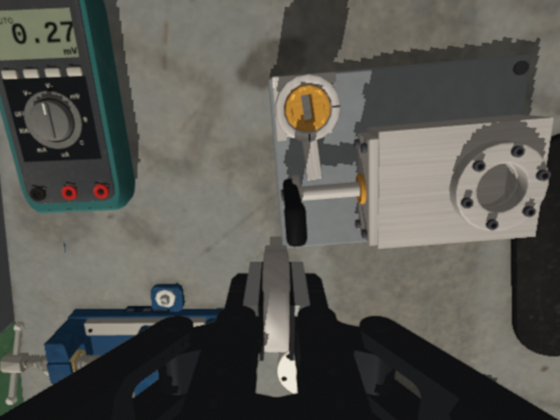

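The wrist view shows the brass plug at (307,108) with its slot slightly tilted, and the handle at (294,212). I fit the plug and the slot.

```bash
cat > slot.py <<'E'
from h import *
import sys
n=sys.argv[1]; u0,v0=map(int,sys.argv[2:4])
d=np.load(n+'.npz');p=dict(world_from_camera=d['M'],fx=d['k'][0],fy=d['k'][1],cx=d['k'][2],cy=d['k'][3]);px=d['px']
R=40
c=px[v0-R:v0+R,u0-R:u0+R]
cv2.imwrite('pics/'+n+'z.png',cv2.resize(c[:,:,::-1],None,fx=7,fy=7,interpolation=0))
hsv=cv2.cvtColor(c,cv2.COLOR_RGB2HSV)
brass=((hsv[...,0]>12)&(hsv[...,0]<32)&(hsv[...,1]>150)).astype(np.uint8)
cs,_=cv2.findContours(brass,cv2.RETR_EXTERNAL,cv2.CHAIN_APPROX_NONE)
k=max(cs,key=cv2.contourArea)
w=np.array([ray(p,u0-R+a[0][0],v0-R+a[0][1],.064)[:2] for a in k])
A=np.c_[2*w,np.ones(len(w))];s=np.linalg.lstsq(A,(w**2).sum(1),rcond=None)[0]
print('plug circle',s[:2],'r',np.sqrt(s[2]+s[0]**2+s[1]**2),'enc',cv2.minEnclosingCircle((w*1000).astype(np.float32)))
fill=np.zeros_like(brass);cv2.drawContours(fill,[cv2.convexHull(k)],-1,1,-1)
g=hsv[...,2]; bright=np.median(g[brass>0])
sl=(fill>0)&((g<bright*.8))
sl=sl.astype(np.uint8)
nn,lab,st,_=cv2.connectedComponentsWithStats(sl)
i=1+np.argmax(st[1:,4]); vv,uu=np.nonzero(lab==i)
ws=np.array([ray(p,u0-R+a,v0-R+b,.064)[:2] for a,b in zip(uu,vv)])
r=cv2.minAreaRect((ws*1000).astype(np.float32));mu=ws.mean(0);dd=np.linalg.svd(ws-mu)[2][0]
print('slot',len(ws),r,'mean',mu,'pca deg',np.degrees(np.arctan2(dd[1],dd[0]))%180)
E
python3 slot.py w4 307 108
```

```text
plug circle [0.47719762 0.26034011] r 0.015129107560904971 enc ((477.25250244140625, 260.2652587890625), 15.631949424743652)
slot 481 ((475.4249572753906, 256.8185729980469), (13.887898445129395, 24.405500411987305), 13.536316871643066) mean [0.4773696 0.2561149] pca deg 96.34196163243794
```

View pics/w4z.png

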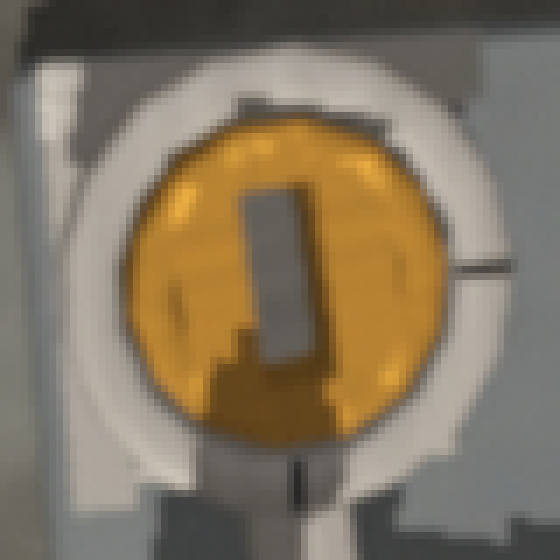

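Run:
```python
from h import *
d=np.load('w4.npz');p=dict(world_from_camera=d['M'],fx=d['k'][0],fy=d['k'][1],cx=d['k'][2],cy=d['k'][3])
q=[ray(p,307-40+a/7-.5,108-40+b/7-.5,.064)[:2] for a,b in [(240,190),(308,183),(332,377),(262,368)]]
q=np.array(q);print(q.mean(0)); 
for i,j in [(3,0),(2,1)]:
    v=q[j]-q[i];print(np.degrees(np.arctan2(v[1],v[0])),np.linalg.norm(v))
print(np.linalg.norm(q[0]-q[1]))
# held key: head top points
W=d['W'];H=W.reshape(-1,3)
s=ctrl.state();print(s['tcp_pos'],s['orientation'])
import sys
M=d['M'];print(M[:3,3])
px=d['px'];cv2.imwrite('pics/w4k.png',cv2.resize(px[225:375,220:340,::-1],None,fx=4,fy=4,interpolation=0))
```

```text
[0.47714378 0.26067434]
106.56177407447083 0.017085432650725565
107.05047509270707 0.018655843052822817
0.006650106529331825
[0.46206143 0.19083932 0.35791103] [3.13063971 0.01972324 1.70360651]
[0.45152324 0.26911517 0.32479351]
```

View pics/w4k.png

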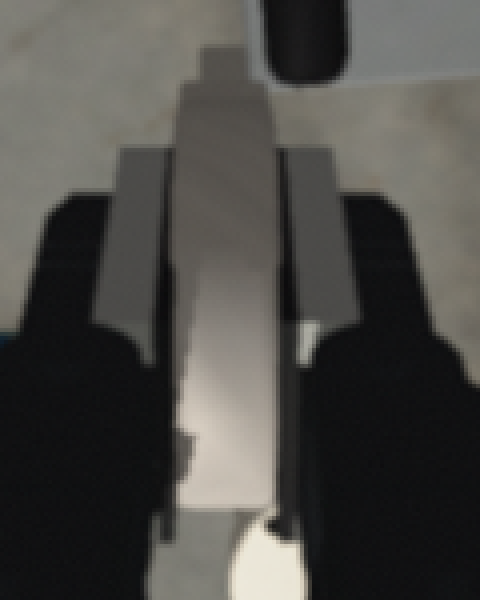

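Run:
```python
from h import *
from scipy.spatial.transform import Rotation as Ro
d=np.load('w4.npz');W=d['W']
p=dict(world_from_camera=d['M'],fx=d['k'][0],fy=d['k'][1],cx=d['k'][2],cy=d['k'][3])
t=np.array([0.4613,0.1932,0.3576]);R=Ro.from_euler('xyz',np.radians([179.42,1.06,97.88])).as_matrix()
for (u,v) in [(276,238),(276,243),(276,248),(276,255),(276,265),(276,280),(276,300),(276,320),(276,340),(266,270),(286,270)]:
    w=W[v,u]; print(u,v,w.round(4),'tool',((w-t)@R).round(4))
m=(W[...,2]>.12)
v,u=np.nonzero(m); 
T=(W[m]-t)@R
# rows: col extents of key steel
for v in [238,242,246,252,262]:
    us=[u for u in range(255,300) if .13<W[v,u,2]<.3]
    if us: print(v,us[0],us[-1],((W[v,us[0]]-t)@R).round(4),((W[v,us[-1]]-t)@R).round(4))
```

```text
276 238 [0.4632 0.1978 0.152 ] tool [0.0081 0.0005 0.2055]
276 243 [0.4631 0.198  0.159 ] tool [0.0082 0.0005 0.1985]
276 248 [0.4621 0.2037 0.1778] tool [0.0136 0.0005 0.1796]
276 255 [0.4611 0.2096 0.1977] tool [0.0193 0.0004 0.1596]
276 265 [0.4611 0.209  0.2048] tool [0.0185 0.0005 0.1525]
276 280 [0.4616 0.2053 0.2093] tool [0.0147 0.0005 0.1481]
276 300 [0.4623 0.2    0.2137] tool [0.0092 0.0005 0.1438]
276 320 [0.463  0.1948 0.218 ] tool [0.004  0.0005 0.1396]
276 340 [0.4643 0.1857 0.2168] tool [-0.0052  0.0005  0.141 ]
266 270 [0.4577 0.2073 0.2064] tool [ 0.0173 -0.0032  0.1509]
286 270 [0.465  0.2079 0.2056] tool [0.0168 0.0041 0.1517]
238 270 281 [ 0.0082 -0.0026  0.2051] [0.0086 0.003  0.2042]
242 270 280 [ 0.0081 -0.0025  0.1999] [0.0083 0.0024 0.1994]
246 266 286 [ 0.0135 -0.004   0.1821] [0.0134 0.0049 0.1822]
252 265 287 [ 0.0185 -0.0039  0.1642] [0.0181 0.0048 0.1652]
262 255 299 [ 0.0113 -0.0083  0.1703] [0.0116 0.01   0.1695]
```

```bash
cat > kp.py <<'E'
# plan so that key origin (tool axis at 183 mm) goes to x y z(key origin) with yaw
import sys
from h import *
from scipy.spatial.transform import Rotation as Ro
from plan import plan
s=ctrl.state();R=Ro.from_euler('xyz',s['orientation']).as_matrix()
x,y,z,yaw=map(float,sys.argv[1:5]); off=.183*R[:,2]
print('key origin',(s['tcp_pos']+off).round(4),'tilt deg',np.degrees(np.arccos(-R[2,2])).round(2))
T=np.array([x,y,z])-off
plan(*T,yaw,*(map(float,sys.argv[5:6])))
E
python3 kp.py .4772 .2605 .13 106.8
```

```text
key origin [0.4645 0.1875 0.175 ] tilt deg 1.29
t 7.57 tcp [0.4621 0.1908 0.3579] rpy [179.37   1.13  97.61] F [ 0.6  0.4 -1.2] T [ 0.03  0.03 -0.03] op 0.105 q7 -0.47
grasp pt [0.4641 0.188  0.203 ]
[0.0326, 0.0103, 0.0208] -7.0
[0.0311, 0.0142, 0.0208] -2.19
[0.0051, 0.0025, 0.0034] -0.0
```

```bash
python3 -m pendant '[0.03,0.01,0.0,-5,-1, 0.03,0.013,0.01,-4,-1, 0.008,0.003,0.02,0,-1, 0,0,0.012,0,-1, 0,0,0,0,-1]'; python3 -m pendant '[0,0,0,0,-1]'; python3 kp.py .4772 .2605 .11 106.8; python3 look.py w5
```

```text
time: 7.98
tcp_pos: [0.4796, 0.2557, 0.3135]
orientation: [3.132, 0.027, 1.852]
force: [0.7, -0.8, -1.1]
opening: 0.107
time: 8.07
tcp_pos: [0.4798, 0.2544, 0.3133]
orientation: [3.133, 0.027, 1.851]
force: [0.1, -0.2, -0.1]
opening: 0.107
key origin [0.4827 0.25   0.1303] tilt deg 1.63
t 8.07 tcp [0.4798 0.2544 0.3133] rpy [179.5    1.56 106.03] F [ 0.1 -0.2 -0.1] T [0.06 0.03 0.02] op 0.107 q7 -0.53
grasp pt [0.4822 0.2507 0.1583]
[0.0116, -0.0024, 0.0203] -0.77
keyway 0.61 [268.6, 206.8] [0.4766 0.2585 0.064 ]
round_key 0.79 [273.8, 269.7] [0.4715 0.2869 0.2   ]
```

View pics/w5.png

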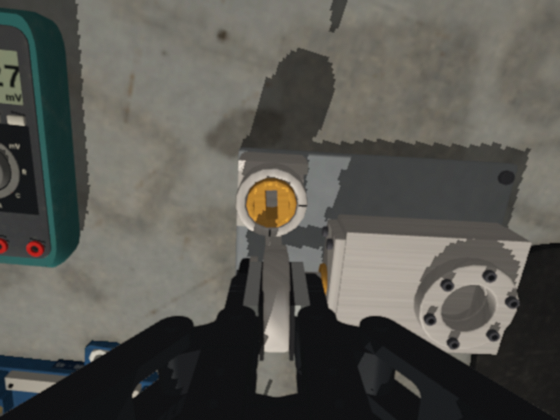

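```bash
python3 slot.py w5 271 203
```

```text
plug circle [0.477419   0.26128321] r 0.015316734047050045 enc ((477.5234069824219, 261.2456970214844), 15.864022254943848)
slot 536 ((475.2663879394531, 257.0558166503906), (13.90160083770752, 23.723474502563477), 15.905072212219238) mean [0.4774422  0.25655231] pca deg 96.52758262995317
```

View pics/w5z.png

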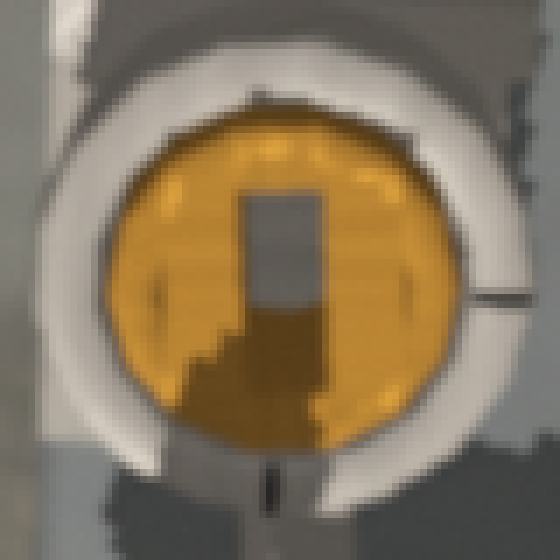

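```bash
python3 - <<'E'
from h import *
d=np.load('w5.npz');p=dict(world_from_camera=d['M'],fx=d['k'][0],fy=d['k'][1],cx=d['k'][2],cy=d['k'][3])
q=[ray(p,271-40+a/7-.5,203-40+b/7-.5,.064)[:2] for a,b in [(238,190),(323,190),(329,390),(247,310)]]
q=np.array(q);print(q[[0,2]].mean(0)) 
for i,j in [(3,0),(2,1)]:
    v=q[j]-q[i];print(np.degrees(np.arctan2(v[1],v[0])),np.linalg.norm(v))
# subpixel right edge fit via saturation/value gradient per row
c=cv2.cvtColor(d['px'],cv2.COLOR_RGB2GRAY).astype(float)
E
python3 kp.py .4774 .2612 .10 107.3
```

```text
[0.47762227 0.26058136]
109.64664824333317 0.01110942954593489
107.7861253304359 0.01869324690885693
key origin [0.4833 0.2506 0.1315] tilt deg 1.68
t 8.27 tcp [0.48   0.2548 0.3144] rpy [179.37   1.56 106.02] F [-0.6 -0.1 -1.1] T [0.03 0.04 0.  ] op 0.105 q7 -0.53
grasp pt [0.4828 0.2512 0.1594]
[0.0118, -0.0027, 0.0315] -1.28
```

```bash
python3 -m pendant '[0.0115,-0.003,0.005,-1.3,-1, 0,0,0.01,0,-1, 0,0,0,0,-1]'; python3 kp.py .4774 .2609 .095 107.3
```

```text
time: 8.52
tcp_pos: [0.4742, 0.2646, 0.2997]
orientation: [3.128, 0.028, 1.873]
force: [-0.1, -0.6, -1.4]
opening: 0.107
key origin [0.4782 0.2604 0.1168] tilt deg 1.82
t 8.52 tcp [0.4742 0.2646 0.2997] rpy [179.2    1.63 107.31] F [-0.1 -0.6 -1.4] T [-0.    0.04 -0.05] op 0.107 q7 -0.55
grasp pt [0.4776 0.2611 0.1447]
[0.0007, -0.0006, 0.0218] 0.01
```

```bash
python3 -m pendant '[0.0006,-0.0006,0.02,0,-1, 0,0,0,0,-1]'; python3 kp.py .4774 .2609 .085 107.3; python3 look.py w6
python3 - <<'E'
from h import *
for n in ['scene','side']:
    p=ctrl.snapshot(n); save(p,n+'6')
    x,y=(150,230) if n=='scene' else (230,140)
    cv2.imwrite(f'pics/{n}6z.png',cv2.resize(p['pixels'][y:y+110,x:x+110,::-1],None,fx=5,fy=5,interpolation=2))
im=[cv2.imread(f'pics/{n}6z.png') for n in ['scene','side']]
cv2.imwrite('pics/c6.png',cv2.resize(np.hstack(im),(800,400)))
E
```

```text
time: 8.68
tcp_pos: [0.4735, 0.265, 0.279]
orientation: [3.127, 0.029, 1.874]
force: [-0.4, -0.8, -1.4]
opening: 0.104
key origin [0.4776 0.2608 0.0961] tilt deg 1.83
t 8.68 tcp [0.4735 0.265  0.279 ] rpy [179.18   1.64 107.37] F [-0.4 -0.8 -1.4] T [-0.03  0.08 -0.05] op 0.104 q7 -0.56
grasp pt [0.477  0.2614 0.1241]
[0.0002, -0.0001, 0.0111] 0.07
keyway 0.73 [273.8, 245.5] [0.4778 0.2596 0.064 ]
round_key 0.57 [272.9, 269.7] [0.4592 0.3147 0.2   ]
```

View pics/w6.png

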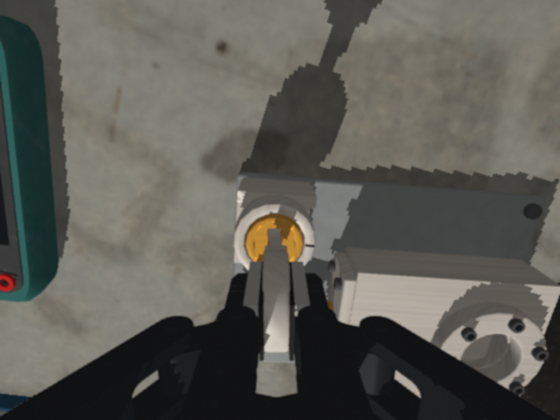

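View pics/c6.png

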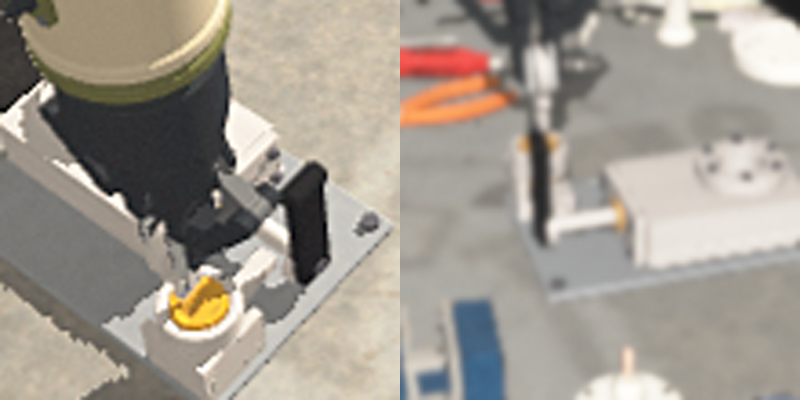

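The wrist view shows the blade tip (273,235) right over the plug (273,240), and the scene view shows the blade just above the slot. I check the blade against the slot in numbers.

```bash
python3 slot.py w6 273 240
python3 - <<'E'
from h import *
d=np.load('w6.npz');W=d['W']
for v in range(226,252,3):
    us=[u for u in range(250,300) if .067<W[v,u,2]<.12]
    if us: print(v,us[0],us[-1],W[v,us[0]].round(4),W[v,us[-1]].round(4))
E
```

```text
plug circle [0.47694141 0.26245875] r 0.0128940098373002 enc ((477.1667785644531, 261.7742919921875), 15.832948684692383)
slot 1120 ((476.67095947265625, 263.582275390625), (30.394245147705078, 27.04391098022461), 17.032800674438477) mean [0.47765854 0.26372233] pca deg 98.28003803411744
238 270 281 [0.4733 0.2672 0.0737] [0.4785 0.2692 0.0744]
241 270 281 [0.4733 0.2671 0.0772] [0.4785 0.2688 0.0775]
244 270 281 [0.4733 0.2671 0.081 ] [0.4784 0.2689 0.0813]
247 265 286 [0.4697 0.2712 0.0953] [0.4783 0.2751 0.0978]
250 265 287 [0.4696 0.2718 0.0998] [0.479  0.2743 0.0989]
```

View pics/w6z.png

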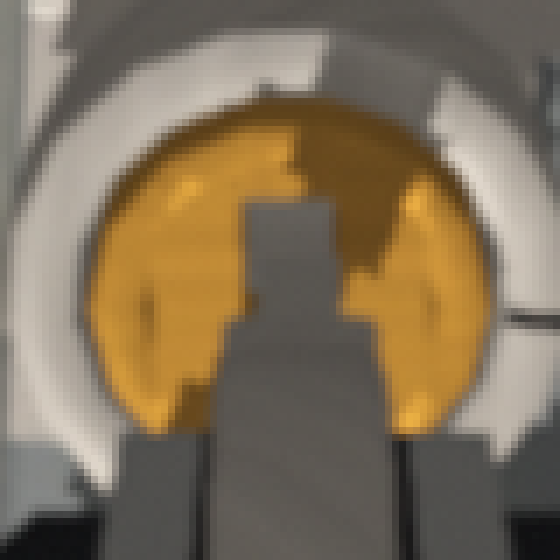

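```bash
python3 -m pendant '[0,-0.0004,0.008,0,-1, 0,0,0.004,0,-1, 0,0,0,0,-1]'; python3 kp.py .4774 .2609 .064 107.3
```

```text
time: 9.23
tcp_pos: [0.4744, 0.2659, 0.2716]
orientation: [3.121, 0.028, 1.873]
force: [-4.5, -1.1, 5.5]
opening: 0.11
key origin [0.4795 0.2621 0.0887] tilt deg 1.99
t 9.23 tcp [0.4744 0.2659 0.2716] rpy [178.83   1.61 107.32] F [-4.5 -1.1  5.5] T [-0.37  1.12 -0.02] op 0.110 q7 -0.57
grasp pt [0.4788 0.2627 0.1167]
[-0.0005, -0.0024, 0.0247] 0.02
```

```bash
python3 -m pendant '[0,-0.0022,-0.002,0,-1, 0,0,0,0,-1]'; python3 kp.py .4774 .2609 .064 107.3;python3 look.py w7; python3 slot.py w7 273 245
```

```text
time: 9.4
tcp_pos: [0.4719, 0.2652, 0.273]
orientation: [3.122, 0.028, 1.873]
force: [0.5, -0.4, -1.0]
opening: 0.102
key origin [0.4768 0.2614 0.0901] tilt deg 1.95
t 9.40 tcp [0.4719 0.2652 0.273 ] rpy [178.89   1.61 107.34] F [ 0.5 -0.4 -1. ] T [0.08 0.02 0.02] op 0.102 q7 -0.57
grasp pt [0.476  0.2619 0.1181]
[-0.0006, 0.0005, 0.0261] 0.04
keyway 0.83 [275.7, 250.0] [0.4779 0.2607 0.064 ]
round_key 0.58 [274.6, 267.1] [0.457  0.3186 0.2   ]
plug circle [0.47663715 0.26331128] r 0.012569878216658777 enc ((477.1049499511719, 261.9530944824219), 15.81467056274414)
slot 1074 ((475.7818908691406, 265.50140380859375), (30.00894546508789, 23.40763282775879), 16.867843627929688) mean [0.47693649 0.2662133 ] pca deg 97.53737485160428
```

View pics/w7z.png

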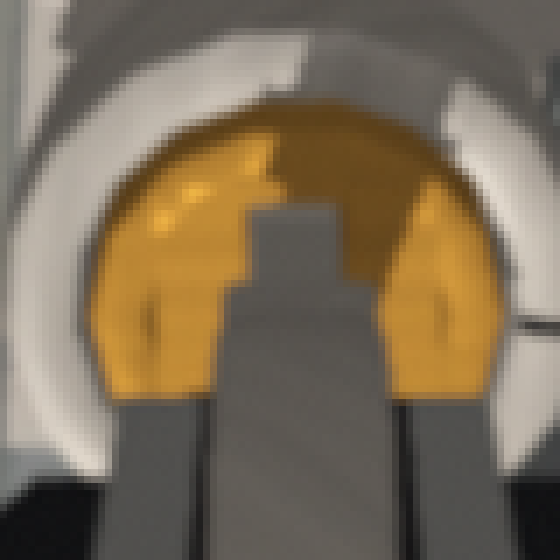

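```bash
python3 -m pendant '[-0.0007,0.0003,0.006,0,-1, 0,0,0,0,-1]'; python3 kp.py .4774 .2609 .064 107.3
```

```text
time: 9.77
tcp_pos: [0.473, 0.2643, 0.2668]
orientation: [3.122, 0.028, 1.873]
force: [-0.6, -0.6, -2.5]
opening: 0.111
key origin [0.4779 0.2605 0.0839] tilt deg 1.97
t 9.77 tcp [0.473  0.2643 0.2668] rpy [178.87   1.61 107.3 ] F [-0.6 -0.6 -2.5] T [-0.05  0.3  -0.  ] op 0.111 q7 -0.58
grasp pt [0.4772 0.2611 0.1119]
[0.0006, -0.0004, 0.0199] -0.0
```

```bash
python3 -m pendant '[0.0003,-0.0004,0.006,0,-1, 0,0,0.004,0,-1, 0,0,0,0,-1]'; python3 kp.py .4774 .2609 .064 107.3
```

```text
time: 10.02
tcp_pos: [0.4727, 0.2642, 0.2555]
orientation: [3.122, 0.028, 1.873]
force: [-0.7, -0.2, -0.2]
opening: 0.103
key origin [0.4776 0.2603 0.0726] tilt deg 1.95
t 10.02 tcp [0.4727 0.2642 0.2555] rpy [178.9    1.61 107.3 ] F [-0.7 -0.2 -0.2] T [ 0.11  0.05 -0.  ] op 0.103 q7 -0.59
grasp pt [0.4768 0.2609 0.1006]
[0.0006, 0.0, 0.0086] -0.0
```

```bash
python3 -m pendant '[0,0,0.006,0,-1, 0,0,0.002,0,-1, 0,0,0,0,-1]'; python3 kp.py .4774 .2609 .064 107.3
```

```text
time: 10.27
tcp_pos: [0.4729, 0.265, 0.2497]
orientation: [3.122, 0.03, 1.873]
force: [-4.3, -3.9, 4.6]
opening: 0.11
key origin [0.478  0.2608 0.0669] tilt deg 2.06
t 10.27 tcp [0.4729 0.265  0.2497] rpy [178.86   1.72 107.3 ] F [-4.3 -3.9  4.6] T [-0.89  1.18 -0.03] op 0.110 q7 -0.60
grasp pt [0.4773 0.2615 0.0949]
[0.0003, -0.0006, 0.0029] 0.0
```

```bash
python3 -m pendant '[0,-0.0006,0.004,0,-1, 0,0,0.002,0,-1, 0,0,0,0,-1]' 100; python3 kp.py .4774 .2609 .064 107.3; python3 look.py w8
```

```text
time: 10.52
tcp_pos: [0.4724, 0.266, 0.2498]
orientation: [3.121, 0.035, 1.873]
force: [-3.4, -1.3, -1.9]
opening: 0.102
key origin [0.4779 0.2609 0.067 ] tilt deg 2.35
t 10.52 tcp [0.4724 0.266  0.2498] rpy [178.81   2.03 107.29] F [-3.4 -1.3 -1.9] T [-0.37  0.74  0.02] op 0.102 q7 -0.60
grasp pt [0.4771 0.2617 0.0949]
[0.0001, -0.0005, 0.003] -0.01
keyway 0.76 [276.1, 272.6] [0.4791 0.2594 0.064 ]
round_key 0.69 [274.4, 269.2] [0.4537 0.3307 0.2   ]
```

View pics/w8.png

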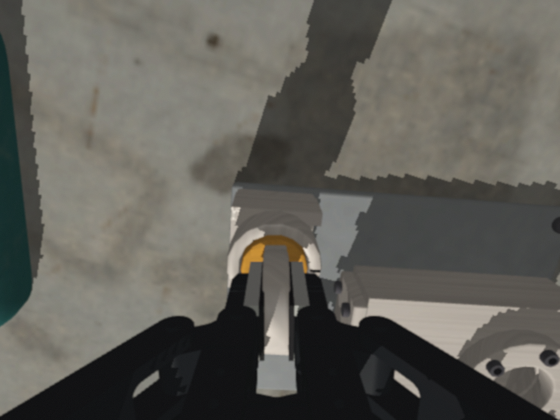

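```bash
cat > keyz.py <<'E'
from h import *
from scipy.spatial.transform import Rotation as Ro
import sys
d=np.load(sys.argv[1]+'.npz');W=d['W']
s=ctrl.state();R=Ro.from_euler('xyz',s['orientation']).as_matrix();t=s['tcp_pos']
for v in range(232,345,6):
    print(v,[ (W[v,u].round(4).tolist(),((W[v,u]-t)@R).round(4).tolist()) for u in (276,)])
E
python3 keyz.py w8
python3 - <<'E'
from h import *
d=np.load('w8.npz');cv2.imwrite('pics/w8z.png',cv2.resize(d['px'][220:330,220:330,::-1],None,fx=6,fy=6,interpolation=0))
E
```

```text
232 [([0.4734, 0.2777, 0.0605], [0.0174, 0.0003, 0.1888])]
238 [([0.474, 0.2755, 0.0623], [0.0151, 0.0003, 0.1871])]
244 [([0.4746, 0.2736, 0.0645], [0.0131, 0.0003, 0.185])]
250 [([0.4723, 0.2796, 0.0841], [0.0187, 0.0003, 0.1652])]
256 [([0.472, 0.2801, 0.0906], [0.0191, 0.0003, 0.1586])]
262 [([0.472, 0.2799, 0.0951], [0.0187, 0.0003, 0.1541])]
268 [([0.4724, 0.2783, 0.0967], [0.0171, 0.0003, 0.1526])]
274 [([0.4727, 0.2773, 0.0994], [0.016, 0.0003, 0.15])]
280 [([0.4731, 0.2759, 0.1011], [0.0145, 0.0003, 0.1483])]
286 [([0.4733, 0.275, 0.1037], [0.0135, 0.0003, 0.1458])]
292 [([0.474, 0.2728, 0.1037], [0.0111, 0.0003, 0.1458])]
298 [([0.4744, 0.2714, 0.1053], [0.0096, 0.0004, 0.1442])]
304 [([nan, nan, nan], [nan, nan, nan])]
310 [([0.4752, 0.2687, 0.1085], [0.0067, 0.0004, 0.1412])]
316 [([0.4757, 0.2669, 0.1092], [0.0048, 0.0004, 0.1405])]
322 [([0.4767, 0.2638, 0.1082], [0.0016, 0.0004, 0.1417])]
328 [([0.4772, 0.2621, 0.1092], [-0.0002, 0.0004, 0.1407])]
334 [([0.4778, 0.2601, 0.1097], [-0.0023, 0.0004, 0.1402])]
340 [([0.4789, 0.2567, 0.1084], [-0.0059, 0.0004, 0.1417])]
```

View pics/w8z.png

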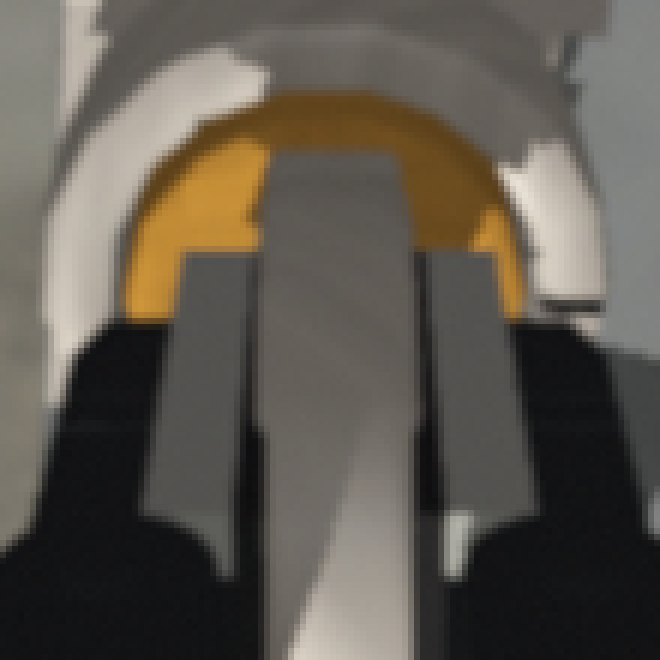

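The shoulder is on the plug face and the head top is at z≈0.109 (0.108 expected), so the key is home. Now I turn it anticlockwise.

```bash
python3 -m pendant '[0,0,0,-5,-1, 0,0,0,-5,-1, 0,0,0,-5,-1]'; python3 kp.py .4774 .2609 .064 197
```

```text
time: 10.97
tcp_pos: [0.4718, 0.266, 0.25]
orientation: [3.133, 0.041, 2.141]
force: [-3.0, -0.9, 1.9]
opening: 0.106
key origin [0.4772 0.2605 0.0672] tilt deg 2.41
t 10.97 tcp [0.4718 0.266  0.25  ] rpy [179.5    2.36 122.67] F [-3.  -0.9  1.9] T [-0.13  0.46 -0.13] op 0.106 q7 -0.36
grasp pt [0.4763 0.2614 0.0952]
[0.0002, 0.0004, 0.0032] -7.0
[0.0, 0.0, -0.0] -7.0
[0.0, 0.0, -0.0] -7.0
[0.0, 0.0, -0.0] -7.0
[0.0, 0.0, -0.0] -7.0
[0.0, 0.0, -0.0] -7.0
[0.0, 0.0, -0.0] -7.0
[0.0, 0.0, -0.0] -7.0
```

```bash
python3 -m pendant '[0,0,0,-6.5,-1, 0,0,0,-6.5,-1, 0,0,0,-6.5,-1, 0,0,0,-6.5,-1, 0,0,0,-6.5,-1]'; python3 kp.py .4774 .2609 .064 197 | head -3; python3 -m pendant '[0,0,0,-6,-1, 0,0,0,-6,-1, 0,0,0,-6,-1]'; python3 kp.py .4774 .2609 .064 197|head -4
```

```text
time: 11.38
tcp_pos: [0.4716, 0.2662, 0.25]
orientation: [-3.125, 0.039, 2.735]
force: [-3.7, -1.8, 3.8]
opening: 0.096
key origin [0.477  0.2606 0.0672] tilt deg 2.45
t 11.38 tcp [0.4716 0.2662 0.25  ] rpy [-179.05    2.26  156.68] F [-3.7 -1.8  3.8] T [-0.28  0.7  -0.13] op 0.096 q7 0.19
grasp pt [0.4761 0.2614 0.0952]
time: 11.63
tcp_pos: [0.4715, 0.2662, 0.2501]
orientation: [-3.112, 0.032, 3.065]
force: [-3.7, -1.7, 4.7]
opening: 0.101
key origin [0.4769 0.2605 0.0672] tilt deg 2.47
t 11.63 tcp [0.4715 0.2662 0.2501] rpy [-178.33    1.81  175.6 ] F [-3.7 -1.7  4.7] T [-0.3   0.79 -0.15] op 0.101 q7 0.48
grasp pt [0.476  0.2613 0.0952]
[-0.0005, 0.0005, 0.0032] -7.0
```

```bash
python3 -m pendant '[0,0,0,-5,-1, 0,0,0,-5,-1, 0,0,0,-4,-1]'; python3 kp.py .4774 .2609 .064 197 | head -3
```

```text
time: 11.88
tcp_pos: [0.4715, 0.2662, 0.2501]
orientation: [-3.105, 0.023, -2.96]
force: [-2.8, -2.8, 4.1]
opening: 0.099
key origin [0.4768 0.2604 0.0673] tilt deg 2.46
t 11.88 tcp [0.4715 0.2662 0.2501] rpy [-177.91    1.3  -169.59] F [-2.8 -2.8  4.1] T [-0.38  0.71 -0.12] op 0.099 q7 0.72
grasp pt [0.476  0.2613 0.0952]
```

```bash
python3 -m pendant '[0,0,0,-3,-1, 0,0,0,-3,-1, 0,0,0,0,-1]'; python3 kp.py .4774 .2609 .064 197 | head -3;python3 -m pendant '[0,0,0,-3,-1, 0,0,0,-2,-1, 0,0,0,0,-1]'; python3 kp.py .4774 .2609 .064 197 | head -3
```

```text
time: 12.13
tcp_pos: [0.4716, 0.2662, 0.2501]
orientation: [-3.103, 0.018, -2.846]
force: [-2.6, -1.6, 5.3]
opening: 0.099
key origin [0.4768 0.2603 0.0673] tilt deg 2.45
t 12.13 tcp [0.4716 0.2662 0.2501] rpy [-177.78    1.02 -163.06] F [-2.6 -1.6  5.3] T [-0.34  0.6  -0.09] op 0.099 q7 0.82
grasp pt [0.476  0.2612 0.0952]
time: 12.38
tcp_pos: [0.4718, 0.2661, 0.2501]
orientation: [-3.101, 0.014, -2.756]
force: [-3.5, -1.9, 4.6]
opening: 0.098
key origin [0.4769 0.2603 0.0673] tilt deg 2.43
t 12.38 tcp [0.4718 0.2661 0.2501] rpy [-177.7     0.78 -157.91] F [-3.5 -1.9  4.6] T [-0.23  0.76 -0.36] op 0.098 q7 0.90
grasp pt [0.4761 0.2612 0.0952]
```

```bash
python3 -m pendant '[0,0,0,-3,-1, 0,0,0,-3,-1, 0,0,0,0,-1]'; python3 kp.py .4774 .2609 .064 197 | head -3; python3 look.py w9;  python3 - <<'E'
from h import *
im=[]
for n in ['scene','side']:
    p=ctrl.snapshot(n); save(p,n+'9')
    x,y=(150,230) if n=='scene' else (230,140)
    im.append(cv2.resize(p['pixels'][y:y+110,x:x+110,::-1],None,fx=3.6,fy=3.6,interpolation=2))
cv2.imwrite('pics/c9.png',np.hstack(im))
E
```

```text
time: 12.63
tcp_pos: [0.4722, 0.2659, 0.2502]
orientation: [-3.102, 0.009, -2.652]
force: [-3.9, -1.8, 4.2]
opening: 0.101
key origin [0.4771 0.2602 0.0673] tilt deg 2.35
t 12.63 tcp [0.4722 0.2659 0.2502] rpy [-177.7     0.49 -151.96] F [-3.9 -1.8  4.2] T [-0.11  0.89 -1.1 ] op 0.101 q7 1.00
grasp pt [0.4763 0.261  0.0953]
keyway 0.61 [143.4, 348.6] [0.5515 0.2226 0.064 ]
keyway 0.56 [275.5, 268.0] [0.4775 0.2605 0.064 ]
handle_face 0.89 [99.4, 205.0] [0.472  0.1869 0.095 ]
round_key 0.97 [274.8, 269.0] [0.4143 0.2331 0.2   ]
```

View pics/w9.png

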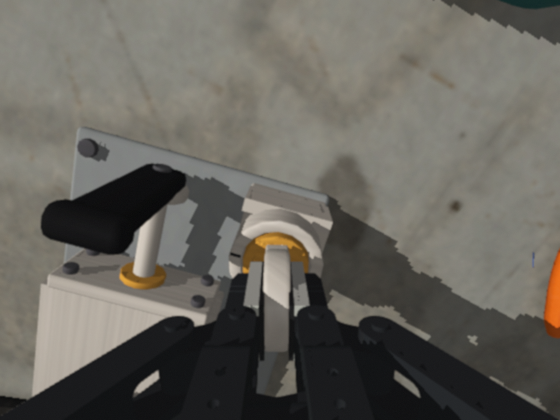

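View pics/c9.png

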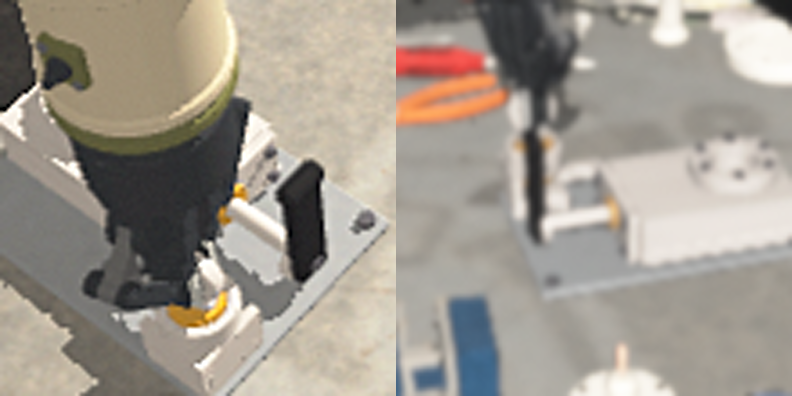

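```bash
python3 -m pendant '[0,0,0.001,-4,-1, 0,0,0,0,-1]'; python3 kp.py .4774 .2609 .064 197 | head -3; python3 keyz.py w9
```

```text
time: 13.1
tcp_pos: [0.4727, 0.2659, 0.2502]
orientation: [-3.101, 0.006, -2.587]
force: [-0.7, -1.5, -1.9]
opening: 0.103
key origin [0.4776 0.2602 0.0674] tilt deg 2.35
t 13.10 tcp [0.4727 0.2659 0.2502] rpy [-177.67    0.36 -148.21] F [-0.7 -1.5 -1.9] T [ 0.22  0.11 -0.84] op 0.103 q7 1.06
grasp pt [0.4768 0.2611 0.0954]
232 [([0.4638, 0.2532, 0.0575], [0.0155, 0.0016, 0.1927])]
238 [([0.4642, 0.2537, 0.0635], [0.0148, 0.0016, 0.1867])]
244 [([0.4671, 0.2552, 0.0629], [0.0116, 0.0014, 0.1874])]
250 [([0.4609, 0.2528, 0.0844], [0.018, 0.0018, 0.1658])]
256 [([0.4604, 0.2529, 0.091], [0.0184, 0.0018, 0.1592])]
262 [([0.4606, 0.2532, 0.0955], [0.018, 0.0018, 0.1547])]
268 [([0.4613, 0.2537, 0.0987], [0.0171, 0.0017, 0.1515])]
274 [([0.4626, 0.2545, 0.1004], [0.0155, 0.0016, 0.1498])]
280 [([0.4636, 0.2551, 0.1028], [0.0144, 0.0016, 0.1474])]
286 [([nan, nan, nan], [nan, nan, nan])]
292 [([0.4663, 0.2567, 0.1055], [0.0112, 0.0014, 0.1447])]
298 [([0.4673, 0.2573, 0.1075], [0.01, 0.0013, 0.1427])]
304 [([0.4692, 0.2583, 0.108], [0.0079, 0.0012, 0.1423])]
310 [([0.4707, 0.2592, 0.109], [0.0061, 0.001, 0.1413])]
316 [([0.4722, 0.26, 0.11], [0.0044, 0.0009, 0.1403])]
322 [([0.4746, 0.2613, 0.1095], [0.0017, 0.0007, 0.1408])]
328 [([0.4759, 0.2621, 0.1108], [0.0002, 0.0007, 0.1395])]
334 [([0.4792, 0.2637, 0.1092], [-0.0035, 0.0004, 0.1412])]
340 [([0.4817, 0.2651, 0.1087], [-0.0063, 0.0002, 0.1417])]
```

```bash
python3 -m pendant '[0,0,0,0,-0.4, 0,0,0,0,-0.4, 0,0,0,0,-0.4, 0,0,0,0,-0.4]'; python3 -m pendant '[0,0,-0.01,0,-0.4, 0,0,-0.03,0,-0.4, 0,0,-0.035,0,-0.4, 0,0,-0.03,0,-0.4, 0,0,0,0,-0.4]';  python3 plan.py .42 .22 .36 200; python3 look.py w10;  python3 - <<'E'
from h import *
im=[]
for n in ['scene','side']:
    p=ctrl.snapshot(n); save(p,n+'9')
    x,y=(150,230) if n=='scene' else (230,140)
    im.append(cv2.resize(p['pixels'][y:y+110,x:x+110,::-1],None,fx=3.6,fy=3.6,interpolation=2))
cv2.imwrite('pics/c10.png',np.hstack(im))
E
```

```text
time: 13.43
tcp_pos: [0.4733, 0.2658, 0.2496]
orientation: [-3.101, 0.008, -2.586]
force: [0.7, 0.1, -0.1]
opening: 0.3
time: 13.85
tcp_pos: [0.4691, 0.2697, 0.3593]
orientation: [-3.102, 0.005, -2.584]
force: [0.8, 0.7, 0.4]
opening: 0.301
t 13.85 tcp [0.4691 0.2697 0.3593] rpy [-177.76    0.26 -148.02] F [0.8 0.7 0.4] T [0.11 0.02 0.01] op 0.301 q7 1.14
grasp pt [0.4729 0.2649 0.2044]
[0.0389, -0.0092, -0.0004] 7.0
[0.028, -0.0104, -0.0003] 4.98
keyway 0.75 [274.2, 206.5] [0.4797 0.2615 0.064 ]
handle_face 0.72 [181.2, 151.8] [0.4721 0.1877 0.095 ]
round_key 0.67 [271.0, 199.2] [0.4395 0.2422 0.2   ]
```

View pics/w10.png

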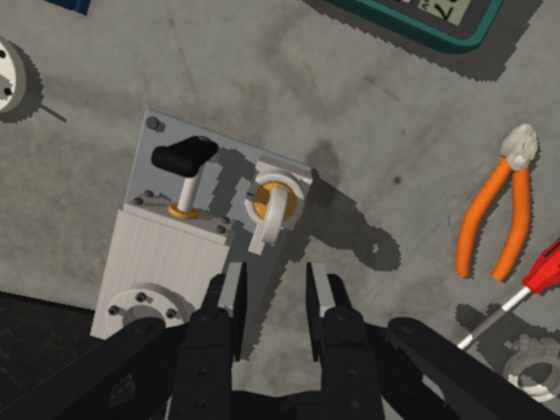

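View pics/c10.png

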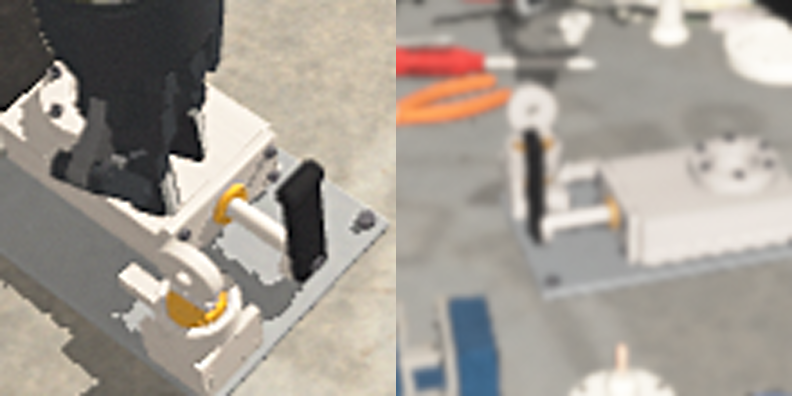

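The key stands in the plug at (277,210), and the bar has swung clear, now pointing to (258,243) along the body. I measure the key's height and angle, the bar's angle, and the handle pose.

Run:
```python
from h import *
d=np.load('w10.npz');W=d['W'].reshape(-1,3)
m=(W[:,2]>.085)&(W[:,2]<.13)&(np.hypot(W[:,0]-.477,W[:,1]-.26)<.027)
q=W[m];print('key',len(q),'zmax',np.sort(q[:,2])[-5:],cv2.minAreaRect((q[:,:2]*1000).astype(np.float32)))
dd=np.linalg.svd(q[:,:2]-q[:,:2].mean(0),full_matrices=False)[2][0];print('dir',np.degrees(np.arctan2(dd[1],dd[0]))%180)
m=(W[:,2]>.1)&(W[:,2]<.113)&(np.hypot(W[:,0]-.473,W[:,1]-.186)<.03)
q=W[m];print('handle top',len(q),q.mean(0),cv2.minAreaRect((q[:,:2]*1000).astype(np.float32)))
m=(abs(W[:,2]-.066)<.003)&(np.hypot(W[:,0]-.63,W[:,1]-.222)<.05)
q=W[m];print('port',len(q),cv2.minEnclosingCircle((q[:,:2]*1000).astype(np.float32)))
p=dict(world_from_camera=d['M'],fx=d['k'][0],fy=d['k'][1],cx=d['k'][2],cy=d['k'][3])
for uv in [(258,243),(262,251),(252,248),(268,228)]: print(uv,d['W'][uv[1],uv[0]].round(4))
```

```text
key 939 zmax [0.11097648 0.11101302 0.11108492 0.11134439 0.11139041] ((476.53564453125, 261.4268493652344), (39.02134323120117, 10.595881462097168), 17.3813533782959)
dir 16.63418513148503
handle top 1040 [0.4761812  0.1895649  0.10684584] ((477.5401611328125, 188.7994384765625), (14.269174575805664, 30.428388595581055), 11.554327964782715)
port 225 ((619.3401489257812, 215.9588623046875), 28.69110107421875)
(258, 243) [0.524  0.2709 0.0342]
(262, 251) [0.5283 0.2777 0.0349]
(252, 248) [0.5307 0.2689 0.0348]
(268, 228) [0.4807 0.2599 0.1108]
```

Run:
```python
from h import *
for n in ['wrist','scene','side']:
    p=ctrl.snapshot(n);W=cloud(p).reshape(-1,3)
    def sel(c,r,z0,z1): return W[(W[:,2]>z0)&(W[:,2]<z1)&(np.hypot(W[:,0]-c[0],W[:,1]-c[1])<r)]
    k=sel((.4772,.2608),.007,.098,.13);print(n,'key top centre',len(k),np.percentile(k[:,2],[50,90,98]) if len(k) else '')
    k=sel((.476,.189),.02,.1,.13);print('  handle top .109',len(k),np.percentile(k[:,2],[50,90,98]) if len(k) else '')
    k=sel((.630,.222),.035,.06,.075);print('  port top .066',len(k),np.percentile(k[:,2],[50,90,98]) if len(k) else '')
    k=sel((.4772,.2608),.0155,.058,.070);print('  plug .064',len(k),np.percentile(k[:,2],[50,90]) if len(k) else '')
    k=sel((.55,.2),.2,-.01,.004);print('  table/plate',len(k),np.median(k[:,2]) if len(k) else '')
```

```text
wrist key top centre 314 [0.10933908 0.11021722 0.11090685]
  handle top .109 1085 [0.1073672  0.10873171 0.10928193]
  port top .066 1091 [0.0607753  0.06469464 0.06562063]
  plug .064 683 [0.06332201 0.0642526 ]
  table/plate 83945 -0.0005398630755179545
scene key top centre 33 [0.10851776 0.1104464  0.11129322]
  handle top .109 97 [0.10628461 0.10849681 0.1095982 ]
  port top .066 71 [0.06159489 0.06501534 0.0662553 ]
  plug .064 91 [0.06270308 0.06790057]
  table/plate 15063 -0.0011586553680440481
side key top centre 18 [0.10704    0.11022216 0.11062342]
  handle top .109 35 [0.10695716 0.10898952 0.10926361]
  port top .066 136 [0.061271   0.06477698 0.06595749]
  plug .064 15 [0.0644816  0.06942388]
  table/plate 4863 -0.000278864212542862
```

The key top is about 2 mm over nominal, within tolerance, and the bar is at about 13° against 12° for the stop. Next is the handle: jaws shut, approach behind its face at about (0.471, 0.187), and push along 11.8°.

```bash
python3 plan.py .423 .183 .36 191.8
```

```text
t 14.30 tcp [0.4688 0.2679 0.3528] rpy [-177.79   -0.18 -148.07] F [ 0.3 -0.7 -0. ] T [0.05 0.   0.02] op 0.300 q7 1.14
grasp pt [0.4716 0.2625 0.1979]
[0.0347, -0.0198, -0.003] 7.0
[0.032, -0.0238, -0.003] 7.0
[0.012, -0.0115, -0.0012] 6.13
```

```bash
python3 -m pendant '[0.035,-0.02,-0.003,7,-1, 0.032,-0.024,-0.003,7,-1, 0.012,-0.012,0,6,-1, 0,0,0,0,-1]'; python3 plan.py .423 .183 .255 191.8
```

```text
time: 14.63
tcp_pos: [0.4258, 0.1931, 0.3574]
orientation: [-3.112, 0.003, -2.9]
force: [0.0, -0.7, -0.2]
opening: -0.002
t 14.63 tcp [0.4258 0.1931 0.3574] rpy [-1.7831e+02  1.4000e-01 -1.6619e+02] F [ 0.  -0.7 -0.2] T [0.   0.02 0.02] op -0.002 q7 1.08
grasp pt [0.4273 0.1887 0.2025]
[0.002, -0.0035, 0.0398] 2.01
[0.0019, -0.0036, 0.0398] -0.0
[0.0011, -0.0021, 0.0228] -0.0
```

```bash
python3 -m pendant '[0.002,-0.006,0.02,2,-1, 0.001,-0.004,0.038,0,-1, 0,0,0.036,0,-1, 0,0,0.005,0,-1, 0,0,0,0,-1]'; python3 plan.py .423 .183 .255 191.8; python3 look.py w11
```

```text
time: 15.05
tcp_pos: [0.4276, 0.1794, 0.2565]
orientation: [-3.109, 0.008, -2.933]
force: [0.1, 0.4, 0.7]
opening: 0.001
t 15.05 tcp [0.4276 0.1794 0.2565] rpy [-178.15    0.43 -168.07] F [0.1 0.4 0.7] T [ 0.01  0.04 -0.02] op 0.001 q7 0.93
grasp pt [0.4298 0.1747 0.1016]
[0.0038, 0.0045, 0.0015] 0.13
handle_face 0.76 [280.0, 380.8] [0.4714 0.1857 0.095 ]
```

View pics/w11.png

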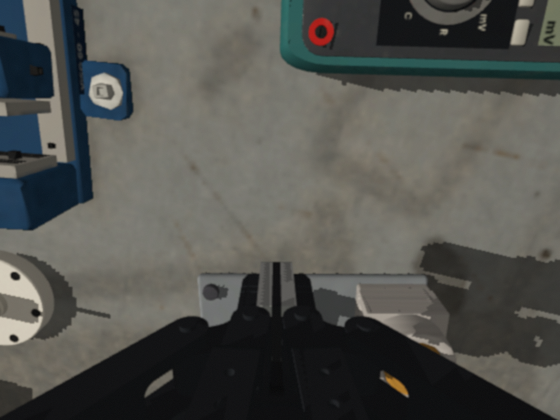

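```bash
python3 -m pendant '[-0.01,0.004,0,0,-1, -0.015,0,0,0,-1, -0.012,0,0,0,-1, -0.012,0,0,0,-1]'; python3 plan.py .51 .2 .255 191.8|head -3;  python3 -m pendant '[-0.012,0,0,0,-1, -0.012,0,0,0,-1, -0.012,0,0,0,-1]'; python3 plan.py .51 .2 .255 191.8 | head -3
```

```text
time: 15.58
tcp_pos: [0.4761, 0.1945, 0.2645]
orientation: [-3.105, 0.015, -2.934]
force: [-5.0, -0.8, -3.3]
opening: -0.001
t 15.58 tcp [0.4761 0.1945 0.2645] rpy [-177.92    0.83 -168.12] F [-5.  -0.8 -3.3] T [-0.13  1.21  0.03] op -0.001 q7 0.90
grasp pt [0.4795 0.1895 0.1096]
[-0.0343, -0.0016, 0.0095] 0.08
time: 15.83
tcp_pos: [0.507, 0.2019, 0.2662]
orientation: [-3.1, -0.006, -2.933]
force: [-82.4, -26.7, 58.5]
opening: 0.0
t 15.83 tcp [0.507  0.2019 0.2662] rpy [-177.64   -0.33 -168.07] F [-82.4 -26.7  58.5] T [-6.02 16.97 -0.85] op 0.000 q7 0.90
grasp pt [0.5074 0.1955 0.1113]
[-0.0025, -0.0025, 0.0112] 0.13
```

The force peaked because the handle reached its end stop (a finger axis of x≈0.507 corresponds to 48 mm of travel). I back off and look.

```bash
python3 -m pendant '[0.012,0,0,0,-1, 0.02,0,0,0,-1]'; python3 -m pendant '[0,0,-0.03,0,-1, 0,0,-0.04,0,-1, 0,0,-0.04,0,-1, 0,0,0,0,-1]'; python3 plan.py .4 .15 .36 191.8|head -3;  python3 look.py w12;  python3 - <<'E'
from h import *
im=[]
for n in ['scene','side']:
    p=ctrl.snapshot(n); save(p,n+'12')
    x,y=(150,230) if n=='scene' else (230,140)
    im.append(cv2.resize(p['pixels'][y:y+110,x:x+110,::-1],None,fx=3.6,fy=3.6,interpolation=2))
    W=cloud(p).reshape(-1,3)
    q=W[(W[:,2]>.1)&(W[:,2]<.114)&(np.hypot(W[:,0]-.523,W[:,1]-.198)<.03)]
    print(n,'handle',len(q),q.mean(0) if len(q) else '')
    q=W[(W[:,2]>.1)&(W[:,2]<.13)&(np.hypot(W[:,0]-.477,W[:,1]-.261)<.01)]
    print(n,'key',len(q),q.mean(0),np.percentile(q[:,2],[50,90,98])) if len(q) else ''
    for t,h in [('square_key',.04),('feedthrough',0)]:
        for r in ctrl.landmark_of(p,t)[:1]: print(t,r['score'],ray(p,*r['pixel'],h).round(4))
cv2.imwrite('pics/c12.png',np.hstack(im))
E
```

```text
time: 16.0
tcp_pos: [0.4764, 0.1961, 0.2685]
orientation: [-3.102, -0.011, -2.934]
force: [0.5, -0.0, 1.1]
opening: 0.002
time: 16.33
tcp_pos: [0.4726, 0.2021, 0.386]
orientation: [-3.101, -0.013, -2.929]
force: [-0.2, 0.4, 0.3]
opening: -0.0
t 16.33 tcp [0.4726 0.2021 0.386 ] rpy [-177.67   -0.73 -167.79] F [-0.2  0.4  0.3] T [ 0.04 -0.02  0.06] op -0.000 q7 1.01
grasp pt [0.472  0.1955 0.2312]
[0.0352, -0.0153, 0.0112] 0.41
keyway 0.9 [356.4, 218.7] [0.4774 0.259  0.064 ]
handle_face 0.66 [271.0, 264.9] [0.5205 0.197  0.095 ]
round_key 0.95 [356.1, 220.0] [0.441  0.2246 0.2   ]
round_key 0.23 [270.8, 263.2] [0.4703 0.1919 0.2   ]
scene handle 98 [0.52095431 0.20107703 0.10581473]
scene key 60 [0.4752736  0.26350818 0.10734976] [0.10790045 0.11000087 0.11087763]
square_key 0.77 [ 0.4498 -0.2501  0.04  ]
feedthrough 0.96 [ 0.5304 -0.0078  0.    ]
side handle 40 [0.52260962 0.19248167 0.10603208]
side key 26 [0.4767829  0.25755387 0.10623495] [0.10709807 0.10999155 0.11027501]
square_key 0.66 [ 0.4518 -0.2569  0.04  ]
feedthrough 0.77 [0.5261 0.0026 0.    ]
```

View pics/w12.png

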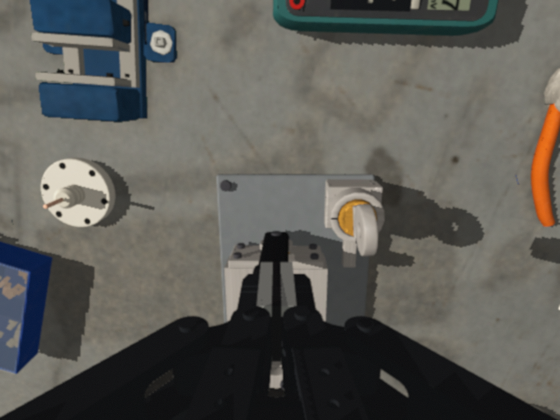

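View pics/c12.png

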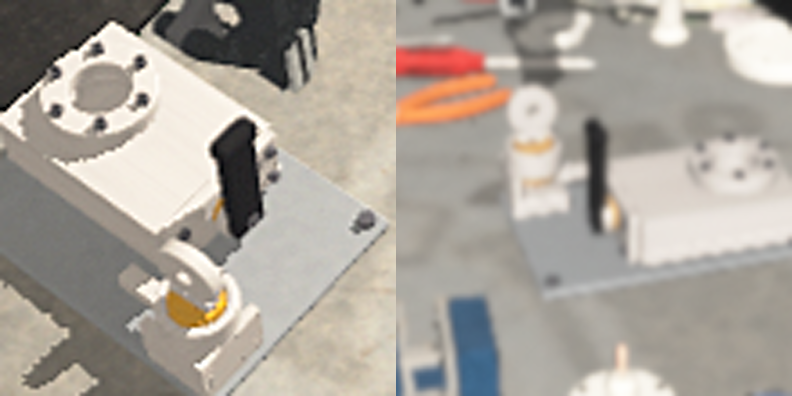

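Run:
```python
from h import *
p={}
for n in ['scene','side']:
    W0=np.load(n+'.npz')['W'].reshape(-1,3);W1=cloud(ctrl.snapshot(n)).reshape(-1,3)
    m=[]
    for W,c in [(W0,(.474,.188)),(W1,(.521,.198))]:
        q=W[(W[:,2]>.085)&(W[:,2]<.114)&(np.hypot(W[:,0]-c[0],W[:,1]-c[1])<.028)];m.append(np.r_[q.mean(0),np.percentile(q[:,0],[3,97])]);print(n,len(q),m[-1].round(4))
    dv=m[1][:2]-m[0][:2];print('travel',np.linalg.norm(dv),dv)
W=np.load('w12.npz')['W'].reshape(-1,3)
q=W[(W[:,2]>.085)&(W[:,2]<.13)&(np.hypot(W[:,0]-.477,W[:,1]-.26)<.027)]
dd=np.linalg.svd(q[:,:2]-q[:,:2].mean(0),full_matrices=False)[2][0];print('key',q.mean(0),cv2.minAreaRect((q[:,:2]*1000).astype(np.float32)),np.percentile(q[:,2],[90,98]))
d=np.load('w12.npz')
for uv in [(349,259),(345,250),(352,250)]: print(uv,d['W'][uv[1],uv[0]].round(4))
s=ctrl.state();print(s['time'],s['tcp_pos'],s['qvel'].round(3))
```

```text
scene 141 [0.4734 0.1913 0.1017 0.4683 0.4812]
scene 137 [0.5199 0.2013 0.1019 0.5149 0.5281]
travel 0.047547485578864915 [0.04647682 0.0100334 ]
side 63 [0.4761 0.1807 0.1002 0.4691 0.4829]
side 65 [0.523  0.1915 0.1002 0.5154 0.5302]
travel 0.048147399103613646 [0.04691514 0.01082319]
key [0.47393347 0.25917232 0.10282487] ((476.61090087890625, 261.1227111816406), (38.87881851196289, 10.533279418945312), 16.84293556213379) [0.1096424  0.11059117]
(349, 259) [0.5257 0.2707 0.0347]
(345, 250) [0.5178 0.2647 0.0342]
(352, 250) [0.5162 0.2709 0.0347]
16.9333 [0.4718465  0.19988294 0.3777065 ] [-0.    -0.002 -0.001 -0.002  0.001 -0.001  0.   ]
```

```bash
python3 -c "
from cell import ctrl
print(ctrl.job_done())"
```

```text
the job is handed in; nothing more can be done
None
```

The valve is closed and the job is handed in at about 17 s of the 48 s. I took the round key from the block, pushed it home in the keyway and turned it anticlockwise to the stop. I then released it and pushed the black handle in with the closed fingers.

**Last checks:**
- **Handle:** it travelled 47.5 mm (scene camera) and 48.1 mm (side camera) of 48 mm.
- **Lock:** the locking bar lay at about 13° before the handle push, against about 12° expected at the stop. It looked unmoved afterwards.
- **Key angle:** 16.8°, unchanged by the handle push. That is about 5° from nominal and within the blade's play in the slot.
- **Key height:** it reads about 2 mm above its nominal home position, against a 6 mm limit. I did not press it down further.
- **Bystanders:** the square key and the feedthrough flange read within a few mm of where they started. The feedthrough readings from the two cameras differed by up to about 10 mm, which I take as detector noise.
- **Robot:** standing clear above the bench, with near-zero force.

**Wrist force:** it rose to about 105 N for a moment when the handle hit its end stop. That is below the 120 N limit but higher than I intended, and I backed off at once.

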